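# Load the sample carriers into the test nest and cycle its key switch

### The arm

A 6-joint arm with a two-finger parallel gripper is mounted at the origin on the work surface. World frame = base frame: x ahead of the robot, y to its left, z up, the work surface at z = 0. Lengths are in m, angles in rad, forces in N, time in s.
With the tool pointing down it reaches from about 0.2 to 0.875 m from the base axis. Payload 3.4 kg.
Tool frame: the origin (TCP) lies at the very end of the fingers, on their centre line; the grasp point (between the pads) lies 19 mm behind it (manip.pinch_z is the distance from the TCP to the grasp point, in m); z points along the fingers, y is the line along which they close (so a half turn about z gives the same grasp; the last joint's range is limited). The gripper opens to 94 mm and grips with 3 to 60 N. Pads are 16 mm wide; open, the fingers measure 119 mm over their backs; the gripper's body (75 mm by 177 mm) begins 78 mm behind the grasp point.
Start: joints at [-1.297, 0.276, 1.505, -0, 1.361, -0.121], TCP at [0.221, -0.531, 0.205] pointing down, gripper open.
Joint ranges: [-2.89, 2.89], [-0.75, 2.08], [0.22, 2.7], [-1.18, 4.32], [0.11, 2.71], [-2.7, 2.7]. Speed limits (rad/s): [2.57, 2.57, 3.14, 3.14, 3.14, 3.14].

### API

Orientations are given as [roll, pitch, yaw] about the fixed x, y, z axes, in that order (R = Rz(yaw) Ry(pitch) Rx(roll)).
In Python, from rig import manip gives the robot as it stands.
- The arm moves only by the tool drive_tool, never from a script. Its argument "increments" is a list of rows, each a list of 3 entries, a list of its own where there are three numbers: the opening, from 0 (shut) to 1 (fully open), then the shift along the world's x, y, z in units of 40 cm (1.0 is 40 cm), then the turn about the world's z in units of 90 degrees (1.0 is 90 degrees). In form: [[gripper, [x, y, z], yaw], ...]. A call has 1 to 5 rows; each row shifts and turns the commanded pose from where the row before left it; what a row does not reach is not made up. A row lasts 1/10 s, in which the tool goes at most 50 mm and 8.59 degrees, less where a joint would pass 70% of its speed; a pose out of reach is approached as far as the arm can. A call with a number of a shift or a turn outside -1 to 1 is refused whole. A call with a gripper value outside its range is refused whole. The fingers move at their own pace and stop on an object; "grip_force" is the grip in N (left out, the last holds). Time passes only in rows, so rows that do not move let the fingers close. It gives the time, the measured TCP pose, the force, the opening and the grip force at its end, in the units of the state.
- manip.sense(): the state, without advancing time (a new reading comes with each control period).
- manip.snapshot(name): name is "side" or "top"; returns a dict with "pixels" (384x512x3 uint8, red, green, blue), "z_map" (384x512 float32, m along the optical axis (not along the pixel's ray), 0 where there is no reading), "intrinsics" (3x3 intrinsics, pixels), "extrinsics" (4x4, takes a point from world to camera coordinates). Camera axes: x right, y down, z forward; pixel columns grow to the right and rows downward; lengths in m; the calibration is good to about 2 mm. A picture is of the moment at which its call begins.
- manip.sign_off(): hands the job in; it is judged then, once.
Trained networks look in a picture, given as the dict that the camera call returned (one of the last four; its "shot" number tells which), for a name from the list of things; names that differ only in an ending like _2 or _b are one class to them, and where a whole thing is asked for, a point or a joint stands for the part that bears it (a point fixed in the world has none). Each returns a list of dicts, best first, with "confidence" (0 to 1); they miss things now and then, are a little off and sometimes report something else, mostly with a low value. They report only what shows in the picture. A call takes as long as a camera call. They do not tell look-alikes from the thing itself.
- manip.search_frame(target, picture): "xyz" ([x, y, z] in m, in the coordinates of the camera as it stood for that picture, good to about 4 mm: the middle of the surface that is visible of it).
- manip.regions_of(target, picture): "pixels" (384x512 bool, what is visible of it).
The state is a dict: "t": time; "joint_pos": joint angles; "joint_vel": joint speeds; "joint_torque": joint torques, N m; "tcp_pos": TCP position; "tcp_rot": TCP orientation; "contact_force": force on the tool from outside, world axes, zero at the start; "wrist_torque": the same for the moment, N m; "width": opening from 0.0 (shut) to 1.0 (fully open); "gripper_force": force on a finger pad.
Only numpy, scipy, OpenCV 4.12 (cv2) and the standard library are available. Lean on these libraries where they do the work, as an engineer would, in place of code of your own. Each camera call takes 0.05 s, during which the arm holds its last target. There are 200 camera calls.

### The job

Seat every sample carrier that lies on the bench in a pocket of its own in the aluminium test nest, fully home, flat and flush, tongue in the notch. Then take the key from its holder, push it fully into the key switch, turn it with the key clockwise (seen from above) right to its stop and then all the way back to where it began, and put the key back fully home in its holder. Leave the carriers seated, and do not tip over the two white bottles.

Things in the scene. Friction and masses are not known exactly. Their poses are not given: they have to be found in the camera images.
- carrier0: loose grey plastic carrier, 50 g, or None if absent: base 44 (x) x 30 (y) x 8 mm (lowest 3 mm inset 1.5 mm all round), a tongue 12 mm wide sticking out 8 mm from the middle of its +x end (z 3 to 8), on top an upright grip fin 26 (x) x 10 (y) mm, z 8 to 34. Two dark discs on the base at the -x end. Origin: centre of the base's underside; z up
- carrier1: loose grey plastic carrier, 50 g, or None if absent: base 44 (x) x 30 (y) x 8 mm (lowest 3 mm inset 1.5 mm all round), a tongue 12 mm wide sticking out 8 mm from the middle of its +x end (z 3 to 8), on top an upright grip fin 26 (x) x 10 (y) mm, z 8 to 34. Two dark discs on the base at the -x end. Origin: centre of the base's underside; z up
- carrier2: loose grey plastic carrier, 50 g, or None if absent: base 44 (x) x 30 (y) x 8 mm (lowest 3 mm inset 1.5 mm all round), a tongue 12 mm wide sticking out 8 mm from the middle of its +x end (z 3 to 8), on top an upright grip fin 26 (x) x 10 (y) mm, z 8 to 34. Two dark discs on the base at the -x end. Origin: centre of the base's underside; z up
- carrier3: loose grey plastic carrier, 50 g, or None if absent: base 44 (x) x 30 (y) x 8 mm (lowest 3 mm inset 1.5 mm all round), a tongue 12 mm wide sticking out 8 mm from the middle of its +x end (z 3 to 8), on top an upright grip fin 26 (x) x 10 (y) mm, z 8 to 34. Two dark discs on the base at the -x end. Origin: centre of the base's underside; z up
- nest: fixed aluminium test nest, a plate 172 (x) x 150 (y) x 30 mm high with four pockets in two rows of two; origin: centre of its underside, z up
- pocket0 (a point): centre of the floor of one of four equal pockets of the nest, 22 mm above the bench; axes as the nest's, z up. Pocket 47 (x) x 33 (y) mm, 8 mm deep, with a tongue notch 15 mm wide running 9 mm farther out at the middle of its +x end. A seated carrier has its origin here, its x along this x, its base flush with the nest's top. Pockets are 78 mm apart in x, 68 in y
- pocket1 (a point): centre of the floor of one of four equal pockets of the nest, 22 mm above the bench; axes as the nest's, z up. Pocket 47 (x) x 33 (y) mm, 8 mm deep, with a tongue notch 15 mm wide running 9 mm farther out at the middle of its +x end. A seated carrier has its origin here, its x along this x, its base flush with the nest's top. Pockets are 78 mm apart in x, 68 in y
- pocket2 (a point): centre of the floor of one of four equal pockets of the nest, 22 mm above the bench; axes as the nest's, z up. Pocket 47 (x) x 33 (y) mm, 8 mm deep, with a tongue notch 15 mm wide running 9 mm farther out at the middle of its +x end. A seated carrier has its origin here, its x along this x, its base flush with the nest's top. Pockets are 78 mm apart in x, 68 in y
- pocket3 (a point): centre of the floor of one of four equal pockets of the nest, 22 mm above the bench; axes as the nest's, z up. Pocket 47 (x) x 33 (y) mm, 8 mm deep, with a tongue notch 15 mm wide running 9 mm farther out at the middle of its +x end. A seated carrier has its origin here, its x along this x, its base flush with the nest's top. Pockets are 78 mm apart in x, 68 in y
- key: loose switch key, 60 g, upright in its holder at first. Origin: centre of the blade's lower end; z up. Steel blade 18 (x) x 6 (y) mm, z 0 to 24 (lowest 4 mm only 14.5 x 3.2), round collar 27 mm across, z 24 to 28, then a flat black plastic bow to grip, 30 (x) x 10 (y) mm, z 28 to 62. Half a turn about z makes no difference
- holder_slot (a point): centre of the mouth of the slot in the top of the key holder, a fixed light grey plastic block 76 (x) x 60 (y) x 34 mm high; x along the slot's length, z up. The slot is 21 (x) x 9 (y) mm and 28 mm deep, so that a key fully home rests with its collar on the block and its origin 24 mm below this point
- switch_slot (a point): centre of the mouth of the key slot in the turning steel barrel (42 mm across, 26 high) on the fixed grey switch box (110 x 90 x 50 mm); 77 mm above the bench; x along the slot and turning with the barrel, z up. Slot 20.4 (x) x 8 (y), 26 mm deep: a key fully home rests its collar on the barrel, origin 24 mm below this point, with about 0.11 rad of play either way
- keyswitch (a joint): angle of the switch barrel (rad): 0 at the off stop, grows clockwise seen from above to the on stop at 1.3. About 0.06 N m of friction: it stays where it is left and has no spring. It starts at or just off the off stop
- bottle_a: bystander: white plastic bottle with a red cap, 52 mm across, 130 mm high, standing beyond the carriers; origin: centre of its underside; z up
- bottle_b: bystander: smaller white plastic bottle with a red cap, 44 mm across, 105 mm high; origin: centre of its underside; z up
Things that resemble listed ones, but are neither listed nor needed, are in the scene too. Leave any blue look-alike of the carrier3 alone.

How it is judged:
By the outcome, as a careful person would: the job done as asked, in the order asked, and still so for the second after the job is handed in, with the robot touching nothing.
Of carrier0, carrier1, carrier2, carrier3 only 3 to 4 are there at a start; the rules pass over those that are not, and their reading is None.
At some moment in a run one of carrier0, carrier1, carrier2, carrier3 may be knocked a few centimetres aside while the robot is not near it.
It also fails if it takes over 210 s, if anything falls off the work surface, if the arm or the gripper's body presses on something with over 40 N, if the wrist force passes 120 N, or if a joint passes its speed limit or range.

## Working session

There is one attempt and no reset: what is moved stays moved. The work goes in short steps, Python scripts to look and compute and a tool call to move; the robot and the scene stay as the last step left them, time stands still between calls to the robot, and variables do not carry over. Pictures are saved under pics/ and viewed, at most 14 in all, crops included, and the job is handed in when it is done.

Besides the shell and the picture viewer there is one more tool, called as name([rows], argument=value, ...), one row to a line, values as JSON. drive_tool: Moves the arm, as the interface text tells. Shifts and turns lie within -1 to 1; 1 stands for 40 cm of shift or 90 degrees of turn. Its arguments: {"type":"object","properties":{"increments":{"type":"array","items":{"type":"array"}},"grip_force":{"type":"number"}},"required":["increments"]}

```bash
mkdir -p pics; ls; cat > h.py <<'E'
from rig import manip
import numpy as np, cv2
def shot(n):
    return manip.snapshot(n)
def save(p,f): cv2.imwrite('pics/'+f,p['pixels'][...,::-1])
def cloud(p):
    z=p['z_map'];K=np.array(p['intrinsics']);v,u=np.mgrid[:384,:512]
    c=np.stack([(u-K[0,2])/K[0,0]*z,(v-K[1,2])/K[1,1]*z,z,np.ones_like(z)],-1)
    w=c@np.linalg.inv(np.array(p['extrinsics'])).T
    w=w[...,:3]; w[z==0]=np.nan
    return w
def proj(p,X):
    E=np.array(p['extrinsics']);K=np.array(p['intrinsics']);X=np.atleast_2d(X)
    c=X@E[:3,:3].T+E[:3,3];q=c@K.T;return q[:,:2]/q[:,2:]
E
python3 - <<'E'
from h import *
for n in('top','side'):
    p=shot(n);save(p,n+'0.png');print(np.round(np.linalg.inv(p['extrinsics']),3).tolist(),np.array(p['intrinsics']).tolist())
print(manip.sense())
E
```

```text
pics
[[0.003, -0.989, 0.148, 0.47], [-1.0, -0.006, -0.024, -0.043], [0.025, -0.148, -0.989, 1.025], [0.0, 0.0, 0.0, 1.0]] [[353.47093260085825, 0.0, 248.94485002528978], [0.0, 353.47093260085825, 190.82300790856942], [0.0, 0.0, 1.0]]
[[-0.774, -0.412, 0.481, 0.088], [-0.633, 0.476, -0.611, 0.648], [0.023, -0.777, -0.629, 0.794], [0.0, 0.0, 0.0, 1.0]] [[496.2268885559488, 0.0, 264.29973719514925], [0.0, 496.2268885559488, 185.9994045740565], [0.0, 0.0, 1.0]]
{'t': 0.1, 'joint_pos': array([-1.29701296e+00,  2.76566881e-01,  1.50594780e+00,  1.62765180e-05,
        1.36072430e+00, -1.20995950e-01]), 'joint_vel': array([ 0.00112935, -0.00255068, -0.00229789, -0.00096629, -0.00053146,
        0.00104098]), 'joint_torque': array([ 8.06299031e-04, -4.05456984e+01, -2.37778348e+01,  7.01585691e-02,
        2.99032673e-02, -4.34790388e-05]), 'tcp_pos': array([ 0.22101779, -0.53029793,  0.20469463]), 'tcp_rot': array([-3.13996029e+00, -2.14509653e-04,  3.94775736e-01]), 'contact_force': array([-0.59590283,  0.11162137, -0.1823671 ]), 'wrist_torque': array([-0.06577483,  0.03435913, -0.03355684]), 'gripper_force': 0.0, 'width': 0.9960829443886797}
```

View pics/top0.png

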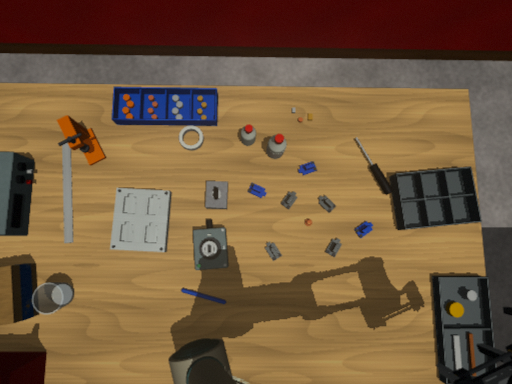

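View pics/side0.png

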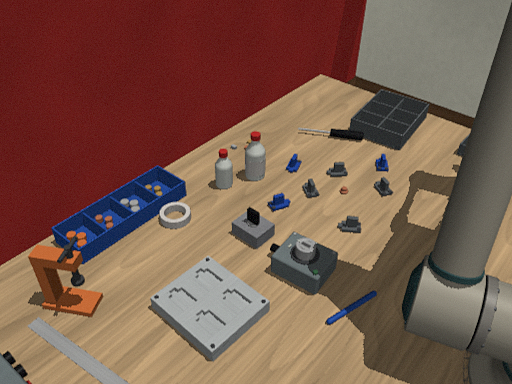

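The top view shows four grey carriers at (289,200), (327,204), (333,246) and (273,251), with three blue look-alikes. The nest is at (141,219), the holder with the key at (216,194) and the switch at (210,247). Next I measure their poses.

```bash
cat >> h.py <<'E'
def rect(xy):
    (c,s,a)=cv2.minAreaRect((xy*1000).astype(np.float32)); return np.round(c,1),np.round(s,1),round(a,1)
def seg(p,w,lo,hi,c,r):
    return (np.hypot(w[...,0]-c[0],w[...,1]-c[1])<r)&(w[...,2]>lo)&(w[...,2]<hi)
def crop(p,f,u,v,hw,hh,k):
    im=p['pixels'][max(v-hh,0):v+hh,max(u-hw,0):u+hw,::-1]; cv2.imwrite('pics/'+f,cv2.resize(im,None,fx=k,fy=k,interpolation=cv2.INTER_CUBIC))
E
python3 - <<'E'
from h import *
pt=shot('top');ps=shot('side');wt=cloud(pt);ws=cloud(ps)
for p,w in((pt,wt),(ps,ws)):
    m=(w[...,2]<.004)&(w[...,2]>-.01)&(w[...,0]>.3)&(w[...,0]<.7);print('table z',np.median(w[m][:,2]), np.std(w[m][:,2]))
for (u,v) in((289,200),(327,204),(333,246),(273,251)):
    c=wt[v,u]
    print('CARRIER',np.round(c,3))
    for n,p,w in(('t',pt,wt),('s',ps,ws)):
        f=w[seg(p,w,.026,.045,c,.04)];a=w[seg(p,w,.005,.045,c,.04)];b=w[seg(p,w,.004,.013,c,.04)]
        print(n,len(f),len(a),'top',np.round(np.median(f[:,2])*1e3,1) if len(f) else '',rect(f[:,:2]) if len(f)>4 else '','| all',rect(a[:,:2]))
for nm,(u,v),lo,hi,r in(('nest',(141,219),.026,.034,.13),('holder',(216,194),.030,.038,.055),('bow',(216,190),.05,.09,.05),('box',(205,260),.046,.054,.08),('barrel',(210,247),.070,.085,.05)):
    c=wt[v,u]
    for n,p,w in(('t',pt,wt),('s',ps,ws)):
        f=w[seg(p,w,lo,hi,c,r)]
        print(nm,n,len(f),np.round(f.mean(0),4) if len(f) else '', rect(f[:,:2]) if len(f)>4 else '')
for n in('nest','key','bottle_a','carrier0'):
    for p in(pt,):
        Ei=np.linalg.inv(np.array(p['extrinsics']))
        print(n,[(np.round(Ei[:3,:3]@d['xyz']+Ei[:3,3],3).tolist(),round(d['confidence'],2)) for d in manip.search_frame(n,p)])
k=[cv2.resize(p['pixels'][v-h:v+h,u-q:u+q,::-1],(w,hh),interpolation=cv2.INTER_CUBIC) for p,u,v,q,h,w,hh in((pt,305,222,65,50,520,400),(ps,345,190,65,50,520,400))]
cv2.imwrite('pics/c1.png',cv2.resize(np.vstack(k),None,fx=.75,fy=.75))
k=[cv2.resize(p['pixels'][v-h:v+h,u-q:u+q,::-1],(w,hh),interpolation=cv2.INTER_CUBIC) for p,u,v,q,h,w,hh in((pt,172,222,65,50,390,300),(ps,240,285,100,77,390,300))]
cv2.imwrite('pics/c2.png',np.vstack(k))
E
```

```text
table z -8.399579170415006e-05 0.0018495847233297655
table z 0.0006981369386502845 0.0014318448357876384
CARRIER [ 0.593 -0.181  0.036]
t 35 153 top 34.1 (array([ 596.9, -182.1]), array([ 9.9, 25.4]), 53.6) | all (array([ 593.8, -192.4]), array([49.7, 51.8]), 54.2)
s 42 185 top 33.2 (array([ 592.6, -181.7]), array([ 9.7, 27.5]), 55.8) | all (array([ 595.2, -183.5]), array([30.2, 57.4]), 56.8)
CARRIER [ 0.583 -0.291  0.025]
t 31 167 top 33.9 (array([ 586.3, -293. ]), array([23.8,  8.9]), 47.0) | all (array([ 590.2, -290.5]), array([51.2, 30.5]), 45.1)
s 47 208 top 33.4 (array([ 582.4, -292.6]), array([25.5, 13.4]), 48.4) | all (array([ 584.4, -295.3]), array([59.5, 40.4]), 44.7)
CARRIER [ 0.464 -0.305  0.024]
t 39 177 top 33.2 (array([ 460.7, -307.5]), array([10.3, 24.9]), 57.4) | all (array([ 462. , -313.3]), array([37.2, 51.9]), 58.0)
s 50 206 top 33.0 (array([ 456., -308.]), array([11.7, 29.5]), 55.5) | all (array([ 460.9, -303.7]), array([36.9, 54.5]), 72.9)
CARRIER [ 0.45  -0.135  0.032]
t 36 174 top 34.0 (array([ 449.9, -135.6]), array([25.9,  9.5]), 31.9) | all (array([ 453.3, 
[... 734 characters left out ...]
 ]), array([102.2,  89.5]), 5.1)
box s 1203 [0.4452 0.049  0.0507] (array([453.4,  40.2]), array([107.2,  93.1]), 4.8)
barrel t 179 [0.4588 0.04   0.0766] (array([459.9,  40.2]), array([39.2, 40.2]), 0.3)
barrel s 273 [0.4541 0.0425 0.0766] (array([455.5,  40.6]), array([38.4, 41.9]), 36.4)
nest [([0.534, 0.239, 0.035], 0.59)]
key [([0.532, 0.234, 0.03], 0.59), ([0.61, 0.025, 0.058], 0.53)]
bottle_a [([0.773, -0.066, 0.067], 0.68), ([0.737, -0.134, 0.086], 0.58), ([0.453, -0.131, 0.005], 0.24)]
carrier0 [([0.513, -0.394, 0.006], 0.76), ([0.588, -0.292, 0.001], 0.57), ([0.591, -0.179, 0.005], 0.56), ([0.456, -0.135, 0.005], 0.55), ([0.628, -0.084, 0.009], 0.55), ([0.692, -0.234, 0.01], 0.51)]
```

View pics/c1.png

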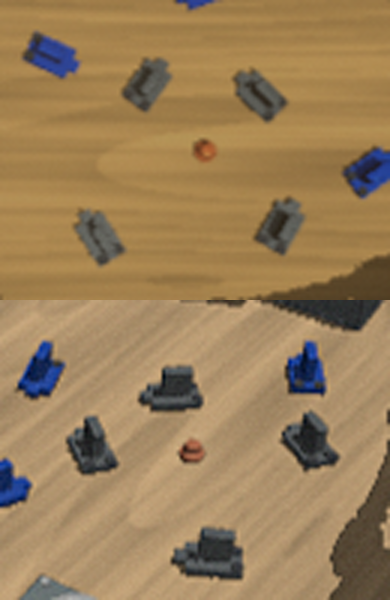

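View pics/c2.png

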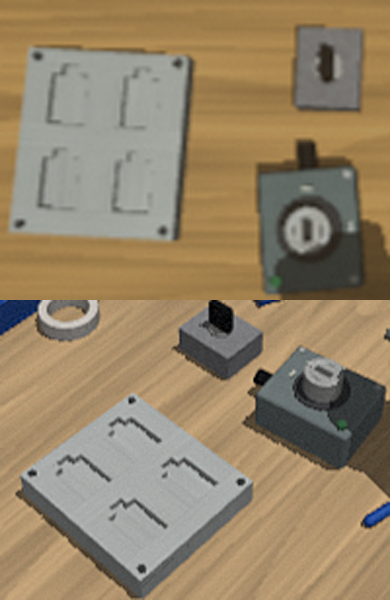

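The top crop shows four grey carriers with their tongues roughly toward world +x. The second crop shows the pocket notches also at +x (image up), the key bow along x, and the switch slot near x. I start by moving over carrier D, then compare the gripper's known pose with what the cameras see.

drive_tool([
  [0.5, [0.057, 0.099, 0], 0.011],
  [0.5, [0.057, 0.099, 0], 0.011],
  [0.5, [0.057, 0.099, 0], 0.011],
  [0.5, [0.057, 0.099, 0], 0.011],
  [0.5, [0.057, 0.099, 0], 0.011],
], grip_force=20)

```text
t: 0.9
tcp_pos: [0.3358, -0.3312, 0.2056]
tcp_rot: [3.141, -0.0, 0.481]
contact_force: [1.9, -0.6, 0.4]
width: 0.613
gripper_force: 0.0
```

drive_tool([
  [0.5, [0.057, 0.099, 0], 0.011],
  [0.5, [0.057, 0.099, 0], 0.011],
  [0.5, [0.057, 0.099, 0], 0.011],
  [0.5, [0.057, 0.099, 0], 0.011],
  [0.5, [0.057, 0.099, 0], 0.011],
])

```text
t: 1.4
tcp_pos: [0.4499, -0.1331, 0.2058]
tcp_rot: [3.141, -0.0, 0.568]
contact_force: [0.4, -1.7, 0.4]
width: 0.496
gripper_force: 0.0
```

drive_tool([
  [0.5, [0, 0, -0.09], 0],
  [0.5, [0, 0, -0.09], 0],
  [0.5, [0, 0, -0.09], 0],
  [0.5, [0, 0, 0], 0],
  [0.5, [0, 0, 0], 0],
])

```text
t: 1.9
tcp_pos: [0.4493, -0.1349, 0.0978]
tcp_rot: [-3.141, 0.0, 0.567]
contact_force: [0.3, -0.1, 0.9]
width: 0.498
gripper_force: 0.0
```

```bash
python3 - <<'E'
from h import *
pt=shot('top');ps=shot('side');save(ps,'s1.png')
s=manip.sense();t=s['tcp_pos'];print(t,s['tcp_rot'],s['width'])
yw=s['tcp_rot'][2];R=np.array([[np.cos(yw),np.sin(yw)],[np.sin(yw),-np.cos(yw)]])
for n,p in(('t',pt),('s',ps)):
    w=cloud(p)
    for lo,hi in((t[2]-.004,t[2]+.006),(t[2]+.006,t[2]+.03),(.15,.25)):
        f=w[seg(p,w,lo,hi,t,.12)]
        if len(f)>4:
            l=(f[:,:2]-t[:2])@R*1000
            print(n,round(lo,3),len(f),'toolxy range',np.percentile(l,[0,5,50,95,100],axis=0).round(1).tolist())
E
```

```text
[ 0.45070364 -0.13566295  0.09930649] [ 3.13846974e+00 -1.94247259e-03  5.67270191e-01] 0.4993870587686523
t 0.15 391 toolxy range [[-32.5, -88.2], [-21.1, -86.1], [19.6, -62.3], [33.5, 86.2], [35.0, 89.1]]
s 0.095 11 toolxy range [[-9.9, -31.1], [-8.8, -30.8], [5.0, 24.3], [8.1, 28.9], [8.1, 29.7]]
s 0.105 90 toolxy range [[-10.3, -38.5], [-9.0, -37.5], [1.7, -34.8], [8.3, 23.7], [8.7, 25.3]]
s 0.15 1419 toolxy range [[-35.4, -92.1], [-30.5, -88.7], [5.1, -74.0], [31.3, 58.6], [32.7, 88.3]]
```

View pics/s1.png

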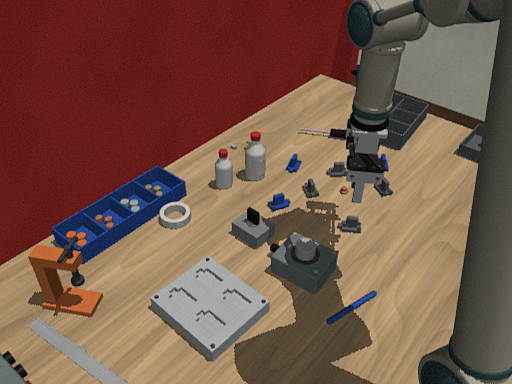

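The side view shows the gripper above carrier D at about (350,224), with the nest and switch clear. The body extents show that averaging the two cameras gives the correct position to about 1 mm. Next I measure the pockets and slots, and grasp D.

```bash
python3 - <<'E'
from h import *
yaw=np.radians(-2.75);R=np.array([[np.cos(yaw),-np.sin(yaw)],[np.sin(yaw),np.cos(yaw)]])
for n,c in(('top',(537.7,238.0)),('side',(535.1,237.4))):
    ws=[];p=None
    Z=np.median([cloud(shot(n)) for _ in range(3)],0)
    l=(Z[...,:2]*1000-c)@R; z=Z[...,2]*1000
    m=(z<25.5)&(z>18)&(abs(l[...,0])<80)&(abs(l[...,1])<68)
    k,lab,st,_=cv2.connectedComponentsWithStats(m.astype(np.uint8))
    for i in range(1,k):
        if st[i,4]>60:
            q=l[lab==i];print(n,st[i,4],'x',np.percentile(q[:,0],[1,5,95,99]).round(1),'y',np.percentile(q[:,1],[2,50,98]).round(1),'z',np.median(z[lab==i]).round(1))
    # switch slot/ barrel
    m=seg(None,Z,.045,.070,((.4599,.0402) if n=='top' else (.4555,.0406)),.016)
    q=Z[m][:,:2]
    if len(q)>4: print('slot',len(q),q.mean(0).round(4),rect(q))
p=shot('top');q=shot('side')
k=[cv2.resize(a['pixels'][v-h:v+h,u-h:u+h,::-1],(390,390),interpolation=cv2.INTER_CUBIC) for a,u,v,h in((p,210,245,20),(q,304,250,28))]
cv2.imwrite('pics/sw.png',np.hstack(k))
E
```

```text
top 194 x [17.7 18.9 66.2 69.7] y [20.9 36.  50.9] z 21.8
top 202 x [16.3 18.9 64.9 70.3] y [-47.8 -32.9 -17.4] z 21.8
top 211 x [-60.9 -59.7 -12.5  -7.3] y [20.8 36.1 51.2] z 21.8
top 209 x [-62.1 -59.9 -12.2  -6.9] y [-47.  -31.6 -17.1] z 21.8
slot 18 [0.458  0.0414] (array([459.5,  41.1]), array([18.8,  5.7]), 2.4)
side 272 x [20.8 23.  66.4 71.3] y [-51.1 -36.8 -22.5] z 22.8
side 317 x [20.9 22.6 68.  72.2] y [17.2 31.7 46.3] z 22.5
side 318 x [-58.  -56.5 -12.3  -7. ] y [-50.6 -36.2 -22. ] z 22.7
side 364 x [-58.1 -55.9 -11.6  -6.6] y [17.3 31.8 46.6] z 22.7
slot 6 [0.4592 0.035 ] (array([459. ,  35.2]), array([ 1.3, 12.3]), 90.0)
```

View pics/sw.png

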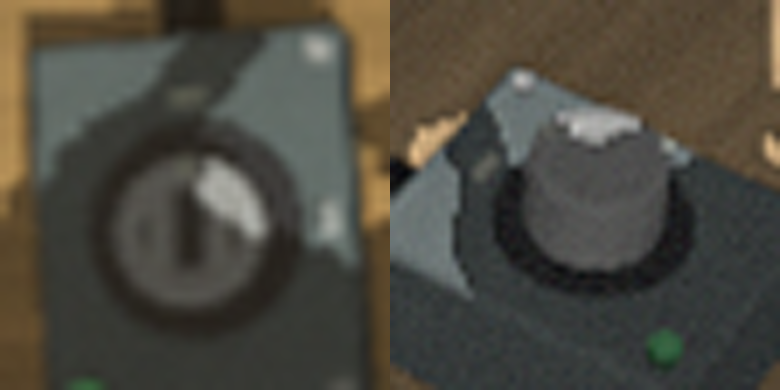

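drive_tool([
  [0.5, [-0.002, -0.002, -0.1], 0],
  [0.5, [0, 0, -0.1], 0],
  [0.5, [0, 0, -0.012], 0],
  [0.5, [0, 0, 0], 0],
  [0.5, [0, 0, 0], 0],
])

```text
t: 2.9
tcp_pos: [0.4496, -0.1362, 0.014]
tcp_rot: [3.139, -0.001, 0.568]
contact_force: [-0.9, -0.9, 0.2]
width: 0.501
gripper_force: 0.0
```

drive_tool([
  [0, [0, 0, 0], 0],
  [0, [0, 0, 0], 0],
  [0, [0, 0, 0], 0],
  [0, [0, 0, 0], 0],
  [0, [0, 0, 0], 0],
])

```text
t: 3.4
tcp_pos: [0.4484, -0.1356, 0.0129]
tcp_rot: [3.141, -0.0, 0.568]
contact_force: [0.4, 0.5, 0.8]
width: 0.112
gripper_force: 0.2
```

The crop shows the slot along world x, at about 2° with the switch near its off stop. Carrier D is gripped, so I lift it and carry it over the far pocket.

drive_tool([
  [0, [0, 0, 0], 0],
  [0, [0, 0, 0.08], 0],
  [0, [0, 0, 0.08], 0],
  [0, [0, 0, 0.08], 0],
  [0, [0, 0, 0.08], 0],
])

```text
t: 3.9
tcp_pos: [0.4479, -0.1354, 0.1417]
tcp_rot: [-3.141, 0.0, 0.568]
contact_force: [0.8, 0.4, -1.2]
width: 0.104
gripper_force: 20.0
```

drive_tool([
  [0, [0.032, 0.1015, 0], -0.039],
  [0, [0.032, 0.1015, 0], -0.039],
  [0, [0.032, 0.1015, 0], -0.039],
  [0, [0.032, 0.1015, 0], -0.039],
  [0, [0.032, 0.1015, 0], -0.039],
])

```text
t: 4.4
tcp_pos: [0.5124, 0.069, 0.1405]
tcp_rot: [3.141, 0.0, 0.259]
contact_force: [0.8, -0.5, 0.1]
width: 0.106
gripper_force: 20.0
```

drive_tool([
  [0, [0.032, 0.1015, 0], -0.039],
  [0, [0.032, 0.1015, 0], -0.039],
  [0, [0.032, 0.1015, 0], -0.039],
  [0, [0.032, 0.1015, 0], -0.039],
  [0, [0.032, 0.1015, 0], -0.039],
])

```text
t: 4.9
tcp_pos: [0.5763, 0.2721, 0.1402]
tcp_rot: [3.141, 0.001, -0.047]
contact_force: [0.3, -0.7, -0.5]
width: 0.105
gripper_force: 20.0
```

drive_tool([
  [0, [0, 0, -0.06], 0],
  [0, [0, 0, -0.06], 0],
  [0, [0, 0, -0.06], 0],
  [0, [0, 0, 0], 0],
  [0, [0, 0, 0], 0],
])

```text
t: 5.4
tcp_pos: [0.5762, 0.2703, 0.0684]
tcp_rot: [3.141, 0.001, -0.045]
contact_force: [0.4, -0.8, -0.5]
width: 0.104
gripper_force: 20.0
```

```bash
python3 - <<'E'
from h import *
s=manip.sense();print(s['tcp_pos'],s['tcp_rot'],s['width'],s['gripper_force'],s['contact_force'])
p=shot('side')
t=s['tcp_pos'];u,v=proj(p,[t])[0].astype(int);print(u,v)
crop(p,'h1.png',u,v,60,50,8)
E
```

```text
[0.57617437 0.2703133  0.0683989 ] [ 3.14105667e+00  1.11729074e-03 -4.50465315e-02] 0.10396611235801773 19.999972879886627 [ 0.42122308 -0.76938346 -0.47972775]
180 284
```

View pics/h1.png

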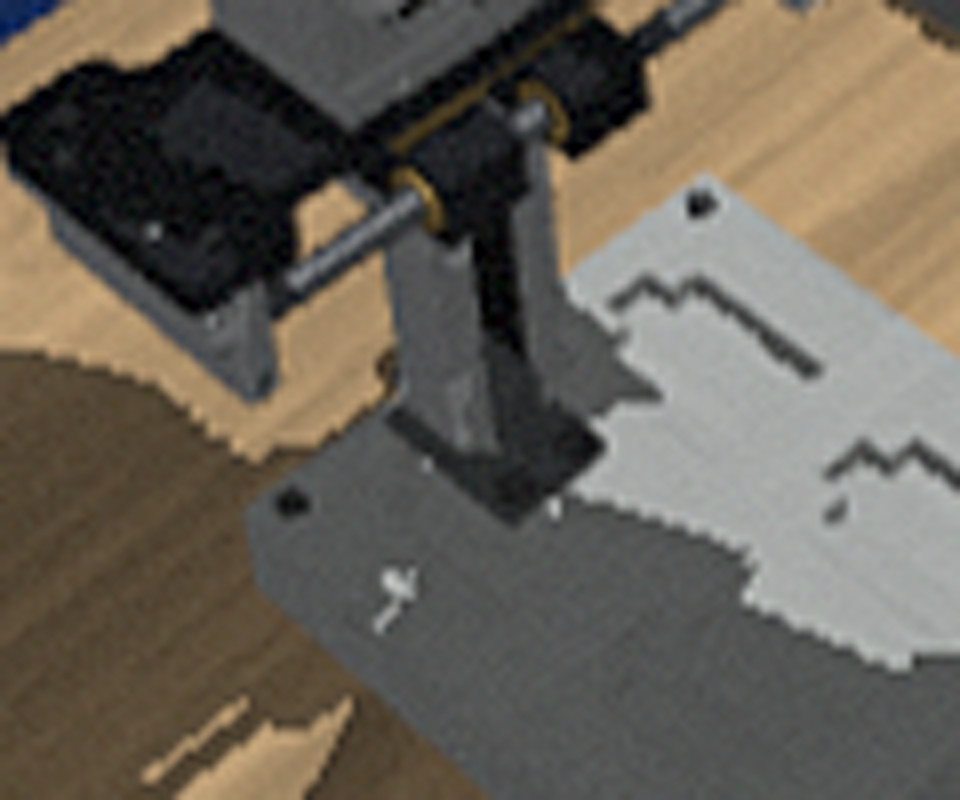

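The picture (accidentally larger than allowed; I'll keep to the limit) shows the carrier level over the left pocket. I lower it slowly.

drive_tool([
  [0, [0.002, -0.001, -0.03], 0],
  [0, [0, 0, -0.03], 0],
  [0, [0, 0, -0.005], 0],
  [0, [0, 0, -0.005], 0],
  [0, [0, 0, 0], 0],
])

```text
t: 5.95
tcp_pos: [0.5771, 0.2699, 0.0405]
tcp_rot: [3.141, 0.0, -0.045]
contact_force: [-0.6, 0.8, 0.5]
width: 0.105
gripper_force: 20.0
```

drive_tool([
  [0, [0, 0, -0.003], 0],
  [0, [0, 0, -0.003], 0],
  [0, [0, 0, -0.003], 0],
  [0, [0, 0, 0], 0],
  [0, [0, 0, 0], 0],
])

```text
t: 6.45
tcp_pos: [0.5772, 0.27, 0.0371]
tcp_rot: [3.142, -0.0, -0.045]
contact_force: [-0.0, 0.8, -0.8]
width: 0.103
gripper_force: 20.0
```

drive_tool([
  [0, [0, 0, -0.003], 0],
  [0, [0, 0, -0.003], 0],
  [0, [0, 0, -0.003], 0],
  [0, [0, 0, 0], 0],
  [0, [0, 0, 0], 0],
])

```text
t: 6.95
tcp_pos: [0.5773, 0.27, 0.0349]
tcp_rot: [-3.141, -0.001, -0.045]
contact_force: [-2.2, -0.7, 6.8]
width: 0.105
gripper_force: 20.0
```

drive_tool([
  [0.3, [0, 0, 0], 0],
  [0.3, [0, 0, 0], 0],
  [0.3, [0, 0, 0.05], 0],
  [0.3, [0, 0, 0.1], 0],
  [0.3, [0, 0, 0.1], 0],
])

```text
t: 7.45
tcp_pos: [0.5764, 0.2697, 0.1333]
tcp_rot: [3.14, 0.003, -0.045]
contact_force: [0.7, 0.4, 0.5]
width: 0.304
gripper_force: 0.0
```

drive_tool([
  [0.5, [0.0, -0.12, 0.05], 0],
  [0.5, [0, -0.12, 0], 0],
  [0.5, [0, -0.12, 0], 0],
  [0.5, [0, -0.12, 0], 0],
  [0.5, [0, -0.12, 0], 0],
])

```text
t: 7.95
tcp_pos: [0.5769, 0.0301, 0.1526]
tcp_rot: [3.141, -0.0, -0.045]
contact_force: [0.4, -0.0, -0.5]
width: 0.501
gripper_force: 0.0
```

```bash
cat >> h.py <<'E'
def look():
    "fin top centres+yaws, both cameras averaged"
    s=manip.sense();print('tcp',s['tcp_pos'].round(4),'yaw',np.degrees(s['tcp_rot'][2]).round(2),'w',round(s['width'],3))
    W={}
    for n in('top','side'):
        p=shot(n);W[n]=cloud(p)
    return W
def fins(W,cs,lo=.026,hi=.040,r=.035):
    for c in cs:
        o=[]
        for n in W:
            w=W[n];f=w[seg(None,w,lo,hi,np.array(c)/1000+( [.0017,0] if n=='top' else [-.0017,0]),r)]
            if len(f)>8:o.append((len(f),)+rect(f[:,:2])+(np.median(f[:,2]).round(4),))
            else:o.append(len(f))
        print(c,o)
E
python3 - <<'E'
from h import *
W=look()
fins(W,[(458,-308),(584,-293),(595,-182)])
fins(W,[(577,270)],.046,.065)
s=[(w[seg(None,w,.020,.045,(.577,.270),.04)]) for w in W.values()]
# base plate z around fin of seated one, nest frame corners
yaw=np.radians(-2.75);R=np.array([[np.cos(yaw),-np.sin(yaw)],[np.sin(yaw),np.cos(yaw)]])
for n,w in W.items():
    l=(w[...,:2]*1000-[577+(1.5 if n=='top' else -1.5),269.7])@R
    for nm,m in(('-x',(abs(l[...,0]+18)<3)&(abs(l[...,1])<12)),('+x',(abs(l[...,0]-18)<3)&(abs(l[...,1])<12)),('-y',(abs(l[...,1]+11)<3)&(abs(l[...,0])<18)),('+y',(abs(l[...,1]-11)<3)&(abs(l[...,0])<18)),('plate',(abs(l[...,0]+39)<4)&(abs(l[...,1])<10))):
        print(n,nm,np.round(np.median(w[m][:,2])*1e3,1),m.sum())
E
```

```text
tcp [0.5769 0.0301 0.1526] yaw -2.56 w 0.501
(458, -308) [(39, array([ 460.2, -308. ]), array([10.9, 24.8]), 61.2, np.float64(0.033)), (48, array([ 456.9, -307.4]), array([13.3, 26.5]), 62.7, np.float64(0.0327))]
(584, -293) [(37, array([ 586.5, -293.1]), array([24.1,  9.5]), 46.1, np.float64(0.0332)), (48, array([ 584.3, -293.8]), array([26.1, 16.2]), 54.7, np.float64(0.0324))]
(595, -182) [(35, array([ 596.7, -182.1]), array([10. , 25.9]), 55.4, np.float64(0.0332)), (45, array([ 592.6, -181. ]), array([10.1, 27.7]), 52.2, np.float64(0.0332))]
(577, 270) [(48, array([578.7, 268.4]), array([11.2, 25.9]), 82.8, np.float64(0.054)), (94, array([575., 269.]), array([11.6, 28.4]), 85.1, np.float64(0.0554))]
top -x 31.2 18
top +x 29.1 18
top -y 30.1 27
top +y 30.0 11
top plate 29.6 22
side -x 31.3 39
side +x 29.7 15
side -y 30.7 14
side +y 30.4 58
side plate 30.4 37
```

D is seated: it met about 7 N at the expected height. Next is carrier A at about (0.5946, -0.1817), yaw about -35.5°.

drive_tool([
  [0.5, [0.009, -0.106, 0], -0.073],
  [0.5, [0.009, -0.106, 0], -0.073],
  [0.5, [0.009, -0.106, 0], -0.073],
  [0.5, [0.009, -0.106, 0], -0.073],
  [0.5, [0.009, -0.106, 0], -0.073],
])

```text
t: 8.55
tcp_pos: [0.5954, -0.1809, 0.1524]
tcp_rot: [-3.141, 0.0, -0.623]
contact_force: [1.0, 0.7, -0.1]
width: 0.503
gripper_force: 0.0
```

drive_tool([
  [0.5, [0, 0, -0.1], 0],
  [0.5, [0, 0, -0.1], 0],
  [0.5, [0, 0, -0.1], 0],
  [0.5, [0, 0, -0.05], 0],
  [0.5, [0, 0, 0], 0],
])

```text
t: 9.05
tcp_pos: [0.5925, -0.1783, 0.0089]
tcp_rot: [3.14, 0.008, -0.618]
contact_force: [-0.0, -0.5, 0.0]
width: 0.502
gripper_force: 0.0
```

drive_tool([
  [0, [0, 0, 0], 0],
  [0, [0, 0, 0], 0],
  [0, [0, 0, 0], 0],
  [0, [0, 0, 0], 0],
  [0, [0, 0, 0], 0],
])

```text
t: 9.55
tcp_pos: [0.5956, -0.1804, 0.0136]
tcp_rot: [-3.142, -0.002, -0.618]
contact_force: [-0.3, -0.2, -0.4]
width: 0.111
gripper_force: 0.2
```

drive_tool([
  [0, [0, 0, 0], 0],
  [0, [0, 0, 0.08], 0],
  [0, [0, 0, 0.08], 0],
  [0, [0, 0, 0.08], 0],
  [0, [0, 0, 0.08], 0],
])

```text
t: 10.05
tcp_pos: [0.5948, -0.18, 0.1418]
tcp_rot: [3.141, 0.001, -0.618]
contact_force: [0.1, -0.7, -1.1]
width: 0.105
gripper_force: 20.0
```

drive_tool([
  [0, [-0.02, 0.0945, 0], 0.03],
  [0, [-0.02, 0.0945, 0], 0.03],
  [0, [-0.02, 0.0945, 0], 0.03],
  [0, [-0.02, 0.0945, 0], 0.03],
  [0, [-0.02, 0.0945, 0], 0.03],
])

```text
t: 10.55
tcp_pos: [0.5544, 0.0102, 0.1407]
tcp_rot: [-3.141, 0.0, -0.381]
contact_force: [-0.5, 0.2, -0.2]
width: 0.104
gripper_force: 20.0
```

drive_tool([
  [0, [-0.02, 0.0945, 0], 0.03],
  [0, [-0.02, 0.0945, 0], 0.03],
  [0, [-0.02, 0.0945, 0], 0.03],
  [0, [-0.02, 0.0945, 0], 0.03],
  [0, [-0.02, 0.0945, 0], 0.03],
])

```text
t: 11.05
tcp_pos: [0.5145, 0.1993, 0.1407]
tcp_rot: [3.142, 0.0, -0.145]
contact_force: [0.6, 1.1, -0.9]
width: 0.103
gripper_force: 20.0
```

drive_tool([
  [0, [-0.02, 0.0945, 0], 0.03],
  [0, [-0.02, 0.0945, 0], 0.033],
  [0, [0, 0, -0.09], 0],
  [0, [0, 0, -0.09], 0],
  [0, [0, 0, 0], 0],
])

```text
t: 11.55
tcp_pos: [0.4948, 0.2722, 0.0644]
tcp_rot: [3.137, 0.01, -0.047]
contact_force: [-0.4, 0.3, -1.6]
width: 0.104
gripper_force: 20.0
```

drive_tool([
  [0, [0, 0, 0], 0],
  [0, [0, 0, 0], 0],
  [0, [0, 0, 0], 0],
])

```text
t: 11.85
tcp_pos: [0.5007, 0.2737, 0.0707]
tcp_rot: [-3.14, -0.003, -0.049]
contact_force: [-0.3, -0.5, -0.5]
width: 0.105
gripper_force: 20.0
```

drive_tool([
  [0, [0, 0, -0.03], 0],
  [0, [0, 0, -0.03], 0],
  [0, [0, 0, 0], 0],
  [0, [0, 0, 0], 0],
])

```text
t: 12.25
tcp_pos: [0.4986, 0.2732, 0.044]
tcp_rot: [3.141, 0.001, -0.048]
contact_force: [0.1, 0.7, -0.0]
width: 0.106
gripper_force: 20.0
```

```bash
python3 - <<'E'
from h import *
for i in range(3):
    shot('top');s=manip.sense();print(s['tcp_pos'].round(4),s['tcp_rot'].round(4))
E
```

```text
[0.499  0.2734 0.0444] [ 3.1413e+00  6.0000e-04 -4.8200e-02]
[0.4993 0.2735 0.0447] [ 3.1415  0.     -0.0482]
[0.4994 0.2736 0.0449] [-3.1415e+00 -4.0000e-04 -4.8200e-02]
```

drive_tool([
  [0, [0, 0, -0.005], 0],
  [0, [0, 0, -0.005], 0],
  [0, [0, 0, -0.003], 0],
  [0, [0, 0, -0.003], 0],
  [0, [0, 0, 0], 0],
])

```text
t: 12.9
tcp_pos: [0.499, 0.2734, 0.0381]
tcp_rot: [3.141, 0.0, -0.048]
contact_force: [0.4, -0.1, -0.2]
width: 0.108
gripper_force: 20.0
```

drive_tool([
  [0, [0, 0, -0.003], 0],
  [0, [0, 0, -0.003], 0],
  [0, [0, 0, -0.003], 0],
  [0, [0, 0, 0], 0],
  [0, [0, 0, 0], 0],
])

```text
t: 13.4
tcp_pos: [0.4992, 0.2734, 0.0356]
tcp_rot: [-3.142, -0.0, -0.048]
contact_force: [-1.4, -0.1, 5.2]
width: 0.107
gripper_force: 20.0
```

drive_tool([
  [0, [0, 0, -0.002], 0],
  [0.3, [0, 0, 0], 0],
  [0.3, [0, 0, 0], 0],
  [0.3, [0, 0, 0.06], 0],
  [0.3, [0, 0, 0.1], 0],
])

```text
t: 13.9
tcp_pos: [0.4968, 0.2724, 0.0957]
tcp_rot: [3.138, 0.007, -0.048]
contact_force: [0.9, -0.6, -0.1]
width: 0.3
gripper_force: 0.0
```

drive_tool([
  [0.5, [0.0, -0.11, 0.1], 0],
  [0.5, [0, -0.12, 0.04], 0],
  [0.5, [0, -0.12, 0], 0],
  [0.5, [0, -0.12, 0], 0],
  [0.5, [0, -0.12, 0], 0],
])

```text
t: 14.4
tcp_pos: [0.499, 0.0433, 0.1475]
tcp_rot: [3.141, -0.001, -0.048]
contact_force: [0.3, -0.4, 0.1]
width: 0.502
gripper_force: 0.0
```

```bash
python3 - <<'E'
from h import *
W=look();W=look()
fins(W,[(458,-308),(584,-293)])
fins(W,[(577,270),(499,273)],.046,.065)
E
```

```text
tcp [0.499  0.0433 0.1475] yaw -2.73 w 0.502
tcp [0.4992 0.0398 0.1473] yaw -3.12 w 0.496
(458, -308) [(39, array([ 460.3, -307.7]), array([10.3, 25.5]), 58.0, np.float64(0.0328)), (50, array([ 456.3, -307.2]), array([12. , 26.6]), 56.4, np.float64(0.0332))]
(584, -293) [(36, array([ 586.9, -292.6]), array([25.1,  9.1]), 47.1, np.float64(0.0333)), (50, array([ 582.6, -292.9]), array([26.8, 13.9]), 44.8, np.float64(0.0321))]
(577, 270) [(47, array([578.8, 269.3]), array([10.4, 25.9]), 83.5, np.float64(0.0549)), (97, array([575.2, 269.6]), array([27.3, 11. ]), 0.0, np.float64(0.0554))]
(499, 273) [(43, array([501.8, 272.2]), array([10.6, 24.3]), 89.9, np.float64(0.0558)), (109, array([497.8, 273.3]), array([26.6, 11.5]), 0.3, np.float64(0.0553))]
```

drive_tool([
  [0.5, [0.0267, -0.104, 0], 0.068],
  [0.5, [0.0267, -0.104, 0], 0.068],
  [0.5, [0.0267, -0.104, 0], 0.068],
  [0.5, [0.0267, -0.104, 0], 0.068],
  [0.5, [0.0267, -0.104, 0], 0.068],
])

```text
t: 15.1
tcp_pos: [0.5536, -0.1623, 0.1471]
tcp_rot: [-3.141, -0.001, 0.493]
contact_force: [0.8, 0.6, -0.2]
width: 0.499
gripper_force: 0.0
```

drive_tool([
  [0.5, [0.0267, -0.104, 0], 0.068],
  [0.5, [0.0267, -0.104, 0], 0.068],
  [0.5, [0.0267, -0.104, 0], 0.07],
  [0.5, [0, 0, -0.1], 0],
  [0.5, [0, 0, -0.1], 0],
])

```text
t: 15.6
tcp_pos: [0.5872, -0.2878, 0.067]
tcp_rot: [3.138, -0.002, 0.81]
contact_force: [0.3, 0.1, -0.6]
width: 0.502
gripper_force: 0.0
```

drive_tool([
  [0.5, [0, 0, -0.06], 0],
  [0.5, [0, 0, -0.03], 0],
  [0.5, [0, 0, 0], 0],
  [0.5, [0, 0, 0], 0],
  [0.5, [0, 0, 0], 0],
])

```text
t: 16.1
tcp_pos: [0.5862, -0.288, 0.0332]
tcp_rot: [3.138, -0.001, 0.81]
contact_force: [-0.2, 0.3, 0.2]
width: 0.5
gripper_force: 0.0
```

drive_tool([
  [0.5, [-0.003, -0.012, -0.025], 0],
  [0.5, [0, 0, -0.025], 0],
  [0.5, [0, 0, 0], 0],
  [0, [0, 0, 0], 0],
  [0, [0, 0, 0], 0],
])

```text
t: 16.6
tcp_pos: [0.5835, -0.2927, 0.0114]
tcp_rot: [3.141, -0.0, 0.809]
contact_force: [-0.1, -0.0, -0.1]
width: 0.366
gripper_force: 0.0
```

drive_tool([
  [0, [0, 0, 0], 0],
  [0, [0, 0, 0], 0],
  [0, [0, 0, 0], 0],
  [0, [0, 0, 0], 0],
])

```text
t: 17.0
tcp_pos: [0.5836, -0.2927, 0.0116]
tcp_rot: [3.141, -0.0, 0.81]
contact_force: [-0.3, 0.1, 1.1]
width: 0.105
gripper_force: 20.0
```

drive_tool([
  [0, [0, 0, 0.08], 0],
  [0, [0, 0, 0.08], 0],
  [0, [0, 0, 0.08], 0],
  [0, [0, 0, 0.08], 0],
  [0, [0, 0, 0], 0],
])

```text
t: 17.5
tcp_pos: [0.5862, -0.2942, 0.1445]
tcp_rot: [3.132, -0.002, 0.81]
contact_force: [0.9, 0.4, -0.6]
width: 0.103
gripper_force: 20.0
```

drive_tool([
  [0, [-0.002, 0.095, 0], -0.042],
  [0, [-0.002, 0.095, 0], -0.042],
  [0, [-0.002, 0.095, 0], -0.042],
  [0, [-0.002, 0.095, 0], -0.042],
  [0, [-0.002, 0.095, 0], -0.042],
])

```text
t: 18.0
tcp_pos: [0.5783, -0.1009, 0.1378]
tcp_rot: [-3.14, 0.002, 0.477]
contact_force: [0.7, 0.6, -0.4]
width: 0.102
gripper_force: 20.0
```

drive_tool([
  [0, [-0.002, 0.095, 0], -0.042],
  [0, [-0.002, 0.095, 0], -0.042],
  [0, [-0.002, 0.095, 0], -0.042],
  [0, [-0.002, 0.095, 0], -0.042],
  [0, [-0.002, 0.095, 0], -0.042],
])

```text
t: 18.5
tcp_pos: [0.5742, 0.0889, 0.1379]
tcp_rot: [-3.141, 0.002, 0.147]
contact_force: [0.3, -0.1, -0.8]
width: 0.104
gripper_force: 20.0
```

drive_tool([
  [0, [-0.002, 0.095, 0], -0.042],
  [0, [-0.002, 0.095, 0], -0.042],
  [0, [-0.002, 0.095, 0], -0.042],
  [0, [0, 0, -0.06], 0],
  [0, [0, 0, -0.06], 0],
])

```text
t: 19.0
tcp_pos: [0.5725, 0.203, 0.09]
tcp_rot: [3.142, -0.0, -0.046]
contact_force: [0.7, -0.0, -0.6]
width: 0.104
gripper_force: 20.0
```

drive_tool([
  [0, [0, 0, -0.06], 0],
  [0, [0, 0, 0], 0],
  [0, [0, 0, 0], 0],
  [0, [0, 0, 0], 0],
  [0, [0, 0, 0], 0],
])

```text
t: 19.5
tcp_pos: [0.574, 0.2015, 0.0687]
tcp_rot: [-3.141, -0.002, -0.048]
contact_force: [0.2, 0.7, -0.6]
width: 0.103
gripper_force: 20.0
```

drive_tool([
  [0, [-0.001, 0, -0.03], 0],
  [0, [0, 0, -0.03], 0],
  [0, [0, 0, -0.005], 0],
  [0, [0, 0, 0], 0],
  [0, [0, 0, 0], 0],
])

```text
t: 20.0
tcp_pos: [0.5727, 0.2015, 0.0412]
tcp_rot: [3.141, 0.0, -0.048]
contact_force: [0.5, -0.7, -0.4]
width: 0.101
gripper_force: 20.0
```

drive_tool([
  [0, [0, 0, -0.004], 0],
  [0, [0, 0, -0.003], 0],
  [0, [0, 0, -0.003], 0],
  [0, [0, 0, 0], 0],
  [0, [0, 0, 0], 0],
])

```text
t: 20.5
tcp_pos: [0.5726, 0.2014, 0.0374]
tcp_rot: [3.141, -0.0, -0.048]
contact_force: [-0.8, -0.3, -0.3]
width: 0.105
gripper_force: 20.0
```

drive_tool([
  [0, [0, 0, -0.003], 0],
  [0, [0, 0, -0.003], 0],
  [0, [0, 0, -0.003], 0],
  [0, [0, 0, 0], 0],
  [0, [0, 0, 0], 0],
])

```text
t: 21.0
tcp_pos: [0.5726, 0.2014, 0.0337]
tcp_rot: [3.141, 0.0, -0.048]
contact_force: [0.4, -0.5, 0.2]
width: 0.105
gripper_force: 20.0
```

drive_tool([
  [0, [0, 0, -0.002], 0],
  [0, [0, 0, -0.002], 0],
  [0.3, [0, 0, 0], 0],
  [0.3, [0, 0, 0], 0],
  [0.3, [0, 0, 0.06], 0],
])

```text
t: 21.5
tcp_pos: [0.5699, 0.2007, 0.0533]
tcp_rot: [3.14, 0.007, -0.048]
contact_force: [1.1, 0.1, -0.1]
width: 0.292
gripper_force: 0.0
```

drive_tool([
  [0.3, [0, 0, 0.1], 0],
  [0.5, [0.0, -0.1, 0.1], 0],
  [0.5, [0, -0.12, 0.04], 0],
  [0.5, [0, -0.12, 0], 0],
  [0.5, [0, -0.12, 0], 0],
])

```text
t: 22.0
tcp_pos: [0.5729, 0.0211, 0.1482]
tcp_rot: [3.141, -0.002, -0.047]
contact_force: [0.2, -0.8, -0.3]
width: 0.5
gripper_force: 0.0
```

```bash
python3 - <<'E'
from h import *
W=look();W=look()
fins(W,[(458,-308)])
fins(W,[(577,270),(499,273),(574,202)],.046,.065)
E
```

```text
tcp [0.5729 0.0211 0.1482] yaw -2.7 w 0.5
tcp [0.5727 0.0171 0.1474] yaw -3.09 w 0.5
(458, -308) [(39, array([ 460.4, -307.6]), array([ 9.6, 24.7]), 57.7, np.float64(0.0341)), (48, array([ 455.2, -306.8]), array([13.5, 27.2]), 55.8, np.float64(0.0339))]
(577, 270) [(44, array([578.2, 267.6]), array([24.8, 10.1]), 3.5, np.float64(0.0551)), (99, array([575.3, 268.7]), array([10.5, 27.9]), 86.1, np.float64(0.055))]
(499, 273) [(45, array([501.8, 272.3]), array([10.2, 24.4]), 88.7, np.float64(0.0554)), (104, array([497.7, 273.2]), array([11.2, 25.8]), 87.1, np.float64(0.0552))]
(574, 202) [0, (89, array([572. , 200.6]), array([11.7, 29. ]), 85.2, np.float64(0.0548))]
```

drive_tool([
  [0.5, [-0.0358, -0.1015, 0], -0.042],
  [0.5, [-0.0358, -0.1015, 0], -0.042],
  [0.5, [-0.0358, -0.1015, 0], -0.042],
  [0.5, [-0.0358, -0.1015, 0], -0.042],
  [0.5, [-0.0358, -0.1015, 0], -0.042],
])

```text
t: 22.7
tcp_pos: [0.5009, -0.1799, 0.1472]
tcp_rot: [-3.141, 0.0, -0.378]
contact_force: [0.7, -0.6, 0.2]
width: 0.499
gripper_force: 0.0
```

drive_tool([
  [0.5, [-0.0358, -0.1015, 0], -0.042],
  [0.5, [-0.0358, -0.1015, 0], -0.042],
  [0.5, [-0.0358, -0.1015, 0], -0.042],
  [0.5, [0, 0, -0.1], 0],
  [0.5, [0, 0, -0.1], 0],
])

```text
t: 23.2
tcp_pos: [0.4596, -0.3031, 0.0673]
tcp_rot: [-3.142, -0.004, -0.577]
contact_force: [0.4, 0.0, -0.1]
width: 0.505
gripper_force: 0.0
```

drive_tool([
  [0.5, [0, 0, -0.06], 0],
  [0.5, [0, 0, -0.03], 0],
  [0.5, [0, 0, 0], 0],
  [0.5, [0, 0, 0], 0],
  [0.5, [0, 0, 0], 0],
])

```text
t: 23.7
tcp_pos: [0.4595, -0.3027, 0.0328]
tcp_rot: [3.141, -0.003, -0.575]
contact_force: [-0.5, -0.8, 0.4]
width: 0.496
gripper_force: 0.0
```

drive_tool([
  [0.5, [-0.003, -0.012, -0.025], 0],
  [0.5, [0, 0, -0.025], 0],
  [0.5, [0, 0, 0], 0],
  [0, [0, 0, 0], 0],
  [0, [0, 0, 0], 0],
])

```text
t: 24.2
tcp_pos: [0.4569, -0.3071, 0.0114]
tcp_rot: [3.142, -0.0, -0.576]
contact_force: [-0.2, -0.2, -0.3]
width: 0.365
gripper_force: 0.0
```

drive_tool([
  [0, [0, 0, 0], 0],
  [0, [0, 0, 0], 0],
  [0, [0, 0, 0], 0],
  [0, [0, 0, 0], 0],
])

```text
t: 24.6
tcp_pos: [0.4569, -0.3071, 0.0115]
tcp_rot: [3.141, -0.0, -0.576]
contact_force: [-0.9, 0.7, 0.9]
width: 0.107
gripper_force: 20.0
```

drive_tool([
  [0, [0, 0, 0.08], 0],
  [0, [0, 0, 0.08], 0],
  [0, [0, 0, 0.08], 0],
  [0, [0, 0, 0.08], 0],
  [0, [0, 0, 0], 0],
])

```text
t: 25.1
tcp_pos: [0.4594, -0.3091, 0.1439]
tcp_rot: [3.14, -0.009, -0.576]
contact_force: [1.0, -0.7, -0.5]
width: 0.103
gripper_force: 20.0
```

drive_tool([
  [0, [0.0067, 0.0915, 0], 0.024],
  [0, [0.0067, 0.0915, 0], 0.024],
  [0, [0.0067, 0.0915, 0], 0.024],
  [0, [0.0067, 0.0915, 0], 0.024],
  [0, [0.0067, 0.0915, 0], 0.024],
])

```text
t: 25.6
tcp_pos: [0.4693, -0.1223, 0.1381]
tcp_rot: [-3.142, 0.002, -0.386]
contact_force: [0.1, -0.6, -0.6]
width: 0.107
gripper_force: 20.0
```

drive_tool([
  [0, [0.0067, 0.0915, 0], 0.024],
  [0, [0.0067, 0.0915, 0], 0.024],
  [0, [0.0067, 0.0915, 0], 0.024],
  [0, [0.0067, 0.0915, 0], 0.024],
  [0, [0.0067, 0.0915, 0], 0.024],
])

```text
t: 26.1
tcp_pos: [0.4826, 0.0605, 0.1382]
tcp_rot: [3.141, 0.002, -0.197]
contact_force: [1.5, -0.4, 0.3]
width: 0.103
gripper_force: 20.0
```

drive_tool([
  [0, [0.0067, 0.0915, 0], 0.024],
  [0, [0.0067, 0.0915, 0], 0.024],
  [0, [0.0067, 0.0915, 0], 0.024],
  [0, [0.0067, 0.0915, 0], 0.024],
  [0, [0, 0, -0.06], 0],
])

```text
t: 26.6
tcp_pos: [0.4966, 0.2102, 0.1165]
tcp_rot: [-3.138, -0.006, -0.044]
contact_force: [0.1, -0.1, -0.2]
width: 0.109
gripper_force: 20.0
```

drive_tool([
  [0, [0, 0, -0.06], 0],
  [0, [0, 0, -0.06], 0],
  [0, [0, 0, 0], 0],
  [0, [0, 0, 0], 0],
  [0, [0, 0, 0], 0],
])

```text
t: 27.1
tcp_pos: [0.4951, 0.2055, 0.0681]
tcp_rot: [-3.141, -0.002, -0.048]
contact_force: [-0.1, -1.1, 0.2]
width: 0.103
gripper_force: 20.0
```

drive_tool([
  [0, [0, 0, -0.03], 0],
  [0, [0, 0, -0.03], 0],
  [0, [0, 0, -0.005], 0],
  [0, [0, 0, 0], 0],
  [0, [0, 0, 0], 0],
])

```text
t: 27.6
tcp_pos: [0.4945, 0.2054, 0.0413]
tcp_rot: [3.142, -0.0, -0.048]
contact_force: [0.0, 0.6, -0.2]
width: 0.106
gripper_force: 20.0
```

drive_tool([
  [0, [0, 0, -0.004], 0],
  [0, [0, 0, -0.003], 0],
  [0, [0, 0, -0.003], 0],
  [0, [0, 0, 0], 0],
  [0, [0, 0, 0], 0],
])

```text
t: 28.1
tcp_pos: [0.4944, 0.2054, 0.0374]
tcp_rot: [3.142, -0.0, -0.048]
contact_force: [0.1, 0.2, -0.2]
width: 0.104
gripper_force: 20.0
```

drive_tool([
  [0, [0, 0, -0.003], 0],
  [0, [0, 0, -0.003], 0],
  [0, [0, 0, -0.003], 0],
  [0, [0, 0, 0], 0],
  [0, [0, 0, 0], 0],
])

```text
t: 28.6
tcp_pos: [0.4943, 0.2054, 0.0337]
tcp_rot: [3.141, 0.0, -0.048]
contact_force: [-0.4, 0.6, -0.2]
width: 0.102
gripper_force: 20.0
```

drive_tool([
  [0, [0, 0, -0.002], 0],
  [0, [0, 0, -0.002], 0],
  [0.3, [0, 0, 0], 0],
  [0.3, [0, 0, 0], 0],
  [0.3, [0, 0, 0.06], 0],
])

```text
t: 29.1
tcp_pos: [0.4917, 0.2046, 0.0537]
tcp_rot: [3.139, 0.007, -0.048]
contact_force: [-0.3, -0.4, 0.0]
width: 0.294
gripper_force: 0.0
```

drive_tool([
  [0.3, [0, 0, 0.1], 0],
  [0.5, [0.0, -0.1, 0.1], 0.09],
  [0.5, [0, -0.12, 0.04], 0.09],
  [0.5, [0, -0.12, 0], 0.09],
  [0.5, [0, -0.12, 0], 0.09],
])

```text
t: 29.6
tcp_pos: [0.4951, 0.035, 0.1472]
tcp_rot: [3.14, -0.002, 0.494]
contact_force: [0.5, -0.4, -0.6]
width: 0.499
gripper_force: 0.0
```

drive_tool([
  [0.5, [0, -0.1, 0], 0.09],
  [0.5, [0.0, -0.1, 0.0], 0.09],
  [0.5, [0, -0.1, 0.0], 0.09],
  [0.5, [0, 0, 0], 0.09],
  [0.5, [0, 0, 0], 0.09],
])

```text
t: 30.1
tcp_pos: [0.4947, -0.0844, 0.1461]
tcp_rot: [-3.141, 0.0, 1.195]
contact_force: [-0.6, 0.8, 0.2]
width: 0.501
gripper_force: 0.0
```

drive_tool([
  [0.5, [0, 0, 0], 0.09],
  [0.5, [0, 0, 0], 0.09],
  [0.5, [0, 0, 0.0], 0.09],
  [0.5, [0, 0, 0], 0.09],
  [0.5, [0, 0, 0], 0.09],
])

```text
t: 30.6
tcp_pos: [0.4947, -0.0828, 0.1461]
tcp_rot: [-3.141, -0.0, 1.905]
contact_force: [-0.1, -0.6, -0.5]
width: 0.502
gripper_force: 0.0
```

drive_tool([
  [0.5, [0, 0, 0], 0.09],
  [0.5, [0, 0, 0], 0.09],
  [0.5, [0, 0, 0.0], 0.09],
  [0.5, [0, 0, 0], 0.09],
  [0.5, [0, 0, 0], 0.09],
])

```text
t: 31.1
tcp_pos: [0.4947, -0.0828, 0.1461]
tcp_rot: [-3.142, -0.0, 2.612]
contact_force: [0.1, 0.3, -0.3]
width: 0.497
gripper_force: 0.0
```

```bash
cat > chk.py <<'E'
from h import *
def chk():
    W=look();W=look()
    fins(W,[(577,269.6),(499,273),(574,202),(496,205.4)],.046,.065)
    yaw=np.radians(-2.75);R=np.array([[np.cos(yaw),-np.sin(yaw)],[np.sin(yaw),np.cos(yaw)]])
    for c in((577,269.6),(499.1,273.3),(573.7,201.7),(495.8,205.4)):
        for n,w in W.items():
            l=(w[...,:2]*1000-[c[0]+(1.5 if n=='top' else -1.5),c[1]])@R
            X,Y=l[...,0],l[...,1];r=[]
            for nm,m in(('-x',(abs(X+18)<3)&(abs(Y)<12)),('+x',(abs(X-18)<3)&(abs(Y)<12)),('-y',(abs(Y+11)<3)&(abs(X)<18)),('+y',(abs(Y-11)<3)&(abs(X)<18)),('ton',(abs(X-26)<3)&(abs(Y)<5)),('plate',(abs(X+33)<4)&(abs(Y)<10))):
                r.append((nm,float(np.round(np.median(w[m][:,2])*1e3,1)),int(m.sum())))
            print(c,n,r)
    return W
E
python3 - <<'E'
from chk import *
W=chk()
fins(W,[(607.3,27)],.052,.085)
p=shot('side');crop(p,'n1.png',235,285,95,75,4)
q=shot('top');crop(q,'n2.png',180,220,70,45,5)
E
```

```text
tcp [ 0.4947 -0.0828  0.1461] yaw 149.64 w 0.497
tcp [ 0.4947 -0.0828  0.1461] yaw 149.29 w 0.499
(577, 269.6) [(42, array([578.7, 267.7]), array([25.1, 10.4]), 1.3, np.float64(0.0548)), (99, array([575.5, 268.1]), array([11.2, 27. ]), 86.1, np.float64(0.0551))]
(499, 273) [(45, array([501.8, 273.1]), array([11.1, 24.3]), 89.4, np.float64(0.0545)), (107, array([497.3, 273.1]), array([11.3, 25.8]), 89.0, np.float64(0.0553))]
(574, 202) [(39, array([575.6, 199.8]), array([25.5,  9.1]), 1.0, np.float64(0.0551)), (89, array([571. , 201.4]), array([10.3, 26.8]), 86.5, np.float64(0.0556))]
(496, 205.4) [(42, array([499.3, 204.5]), array([24.3, 10.2]), 2.1, np.float64(0.0551)), (96, array([495.4, 205. ]), array([10.9, 26.7]), 88.2, np.float64(0.0553))]
(577, 269.6) top [('-x', 30.9, 17), ('+x', 29.6, 17), ('-y', 30.0, 27), ('+y', 30.3, 13), ('ton', 30.3, 8), ('plate', 29.6, 21)]
(577, 269.6) side [('-x', 31.0, 37), ('+x', 30.9, 16), ('-y', 31.6, 18), ('+y', 30.3, 61), ('ton', 30.3, 15), ('plate', 30.6, 34)]
(499.1, 273.3) top [('-x', 29.8, 19), ('+x', 29.7, 18), ('-y', 29.8, 28), ('+y', 30.
[... 172 characters left out ...]
8, 40)]
(573.7, 201.7) top [('-x', 30.5, 19), ('+x', 28.9, 18), ('-y', 29.4, 29), ('+y', 29.9, 17), ('ton', 29.1, 6), ('plate', 29.7, 19)]
(573.7, 201.7) side [('-x', 31.6, 30), ('+x', 30.2, 15), ('-y', 31.3, 13), ('+y', 30.6, 57), ('ton', 30.6, 12), ('plate', 31.0, 33)]
(495.8, 205.4) top [('-x', 30.8, 22), ('+x', 30.4, 20), ('-y', 29.8, 30), ('+y', 30.9, 14), ('ton', 30.9, 7), ('plate', 29.7, 20)]
(495.8, 205.4) side [('-x', 30.8, 45), ('+x', 29.8, 16), ('-y', 31.6, 12), ('+y', 30.8, 59), ('ton', 30.7, 13), ('plate', 30.6, 36)]
(607.3, 27) [(49, array([608.5,  26.6]), array([ 9.9, 28.6]), 87.7, np.float64(0.0715)), (124, array([605.7,  27.7]), array([31.8, 12.1]), 1.8, np.float64(0.0668))]
```

View pics/n1.png

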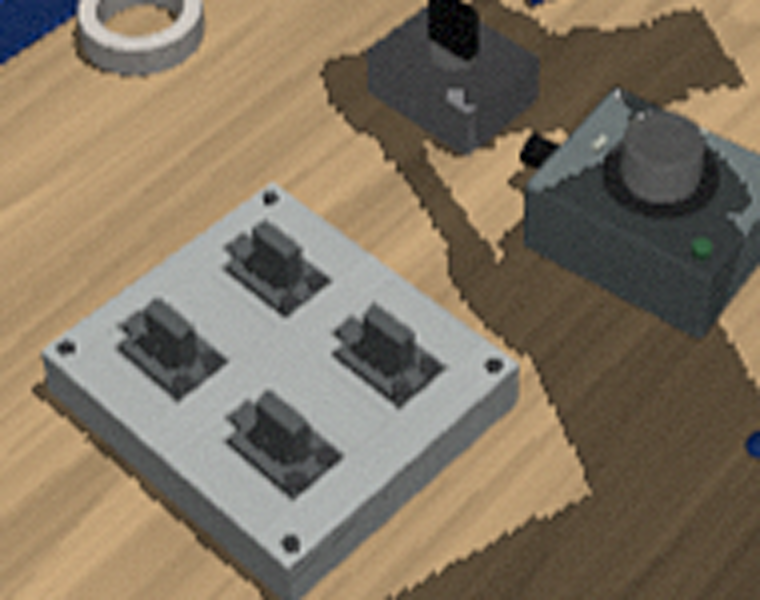

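The crop shows all four carriers flush in the nest, with their tongues in the notches at the upper left of each. Now the key.

drive_tool([
  [0.5, [0.056, 0.055, 0], 0.066],
  [0.5, [0.056, 0.055, 0], 0.066],
  [0.5, [0.056, 0.055, 0], 0.066],
  [0.5, [0.056, 0.055, 0], 0.066],
  [0.5, [0.057, 0.055, 0], 0.066],
])

```text
t: 31.9
tcp_pos: [0.608, 0.0282, 0.1463]
tcp_rot: [3.142, -0.0, 3.127]
contact_force: [0.4, -0.3, 0.8]
width: 0.504
gripper_force: 0.0
```

drive_tool([
  [0.5, [0, 0, -0.07], 0],
  [0.5, [0, 0, -0.03], 0],
  [0.5, [0, 0, 0], 0],
  [0.5, [0, 0, 0], 0],
  [0.5, [0, 0, 0], 0],
])

```text
t: 32.4
tcp_pos: [0.6077, 0.0267, 0.1075]
tcp_rot: [-3.142, 0.002, 3.123]
contact_force: [-0.0, 0.8, 0.8]
width: 0.498
gripper_force: 0.0
```

drive_tool([
  [0.5, [0, 0, 0], 0],
  [0.5, [0, 0, 0], 0],
  [0.5, [0, 0, 0], 0],
  [0.5, [0, 0, 0], 0],
  [0.5, [0, 0, 0], 0],
])

```text
t: 32.9
tcp_pos: [0.6073, 0.0272, 0.1065]
tcp_rot: [3.141, 0.0, 3.124]
contact_force: [-0.5, 0.2, 1.0]
width: 0.496
gripper_force: 0.0
```

drive_tool([
  [0.4, [0, 0, -0.06], 0],
  [0.4, [0, 0, -0.06], 0],
  [0.4, [0, 0, -0.04], 0],
  [0.4, [0, 0, 0], 0],
  [0.4, [0, 0, 0], 0],
], grip_force=30)

```text
t: 33.4
tcp_pos: [0.6074, 0.0272, 0.0425]
tcp_rot: [3.141, -0.0, 3.124]
contact_force: [0.4, -0.5, 0.2]
width: 0.402
gripper_force: 0.0
```

drive_tool([
  [0.4, [0, 0, 0], 0],
  [0.4, [0, 0, 0], 0],
  [0, [0, 0, 0], 0],
  [0, [0, 0, 0], 0],
  [0, [0, 0, 0], 0],
])

```text
t: 33.9
tcp_pos: [0.6074, 0.0272, 0.0427]
tcp_rot: [3.142, 0.001, 3.124]
contact_force: [-0.9, 0.2, -0.5]
width: 0.182
gripper_force: 0.0
```

drive_tool([
  [0, [0, 0, 0], 0],
  [0, [0, 0, 0], 0],
  [0, [0, 0, 0], 0],
  [0, [0, 0, 0], 0],
  [0, [0, 0, 0], 0],
])

```text
t: 34.4
tcp_pos: [0.6073, 0.0272, 0.0425]
tcp_rot: [3.141, 0.0, 3.124]
contact_force: [-0.4, 0.2, 0.8]
width: 0.106
gripper_force: 30.0
```

drive_tool([
  [0, [0, 0, 0.03], 0],
  [0, [0, 0, 0.05], 0],
  [0, [0, 0, 0.05], 0],
  [0, [0, 0, 0.06], 0],
  [0, [0, 0, 0.05], 0],
])

```text
t: 34.9
tcp_pos: [0.6075, 0.0272, 0.1403]
tcp_rot: [3.142, 0.001, 3.124]
contact_force: [0.0, -0.4, 0.3]
width: 0.105
gripper_force: 30.0
```

drive_tool([
  [0, [-0.0747, 0.0066, 0], 0.01],
  [0, [-0.0747, 0.0066, 0], 0.01],
  [0, [-0.0747, 0.0066, 0], 0.01],
  [0, [-0.0747, 0.0066, 0], 0.01],
  [0, [-0.0747, 0.0066, 0], 0.01],
])

```text
t: 35.4
tcp_pos: [0.4566, 0.0405, 0.139]
tcp_rot: [3.142, 0.0, -3.08]
contact_force: [-1.1, -0.7, -1.0]
width: 0.105
gripper_force: 30.0
```

drive_tool([
  [0, [0, 0, 0], 0],
  [0, [0, 0, 0], 0],
  [0, [0, 0, 0], 0],
  [0, [0, 0, 0], 0],
  [0, [0, 0, 0], 0],
])

```text
t: 35.9
tcp_pos: [0.4587, 0.0403, 0.1383]
tcp_rot: [3.142, 0.0, -3.081]
contact_force: [0.1, 0.1, -0.7]
width: 0.103
gripper_force: 30.0
```

```bash
python3 - <<'E'
from h import *
W=look();t=manip.sense()['tcp_pos']
for n,w in W.items():
    f=w[seg(None,w,.073,.080,(.4577,.0404),.03)]
    if len(f)>5:print('barrel',n,len(f),rect(f[:,:2]))
    for lo,hi in((t[2]-.036,t[2]-.012),(t[2]-.010,t[2]-.004)):
        f=w[seg(None,w,lo,hi,t,.03)]
        if len(f)>5:print('key',n,lo.round(3),len(f),rect(f[:,:2]),f.mean(0).round(4))
p=shot('side');crop(p,'k1.png',*proj(p,[[.4577,.0404,.09]])[0].astype(int),48,36,8)
E
```

```text
tcp [0.4587 0.0403 0.1383] yaw -176.5 w 0.103
barrel side 246 (array([455. ,  41.4]), array([38.4, 41.2]), 34.7)
key side 0.102 47 (array([457.2,  41.2]), array([19.6,  8.2]), 18.6) [0.4557 0.0411 0.1152]
key side 0.128 31 (array([455.9,  47.4]), array([24.7, 10. ]), 5.5) [0.4547 0.0473 0.1327]
```

View pics/k1.png

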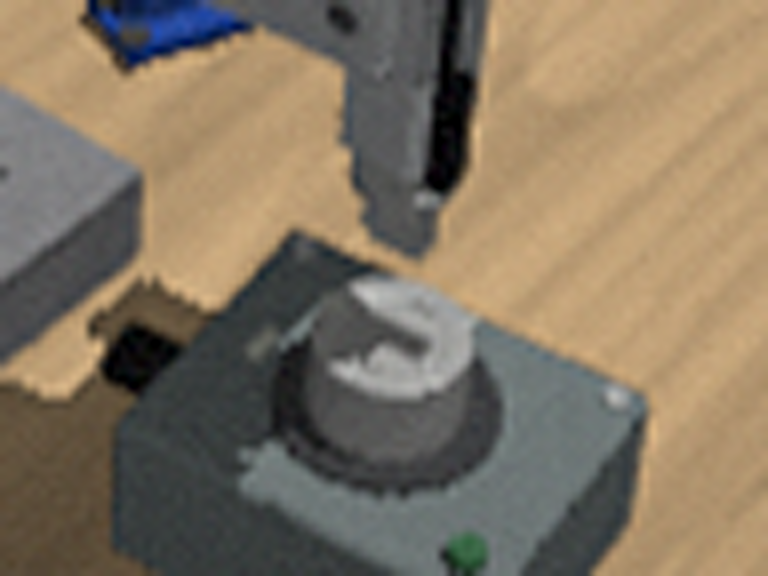

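The crop shows the key tip just above the barrel, with the slot parallel to the box's long edge. I start the insertion.

drive_tool([
  [0, [-0.002, 0, -0.03], 0],
  [0, [0, 0, -0.03], 0],
  [0, [0, 0, -0.007], 0],
  [0, [0, 0, 0], 0],
  [0, [0, 0, 0], 0],
])

```text
t: 36.55
tcp_pos: [0.4575, 0.0404, 0.112]
tcp_rot: [3.142, 0.001, -3.08]
contact_force: [-0.6, 0.4, -0.3]
width: 0.106
gripper_force: 30.0
```

drive_tool([
  [0, [0, 0, -0.004], 0],
  [0, [0, 0, -0.004], 0],
  [0, [0, 0, -0.004], 0],
  [0, [0, 0, 0], 0],
  [0, [0, 0, 0], 0],
])

```text
t: 37.05
tcp_pos: [0.457, 0.0404, 0.1068]
tcp_rot: [3.142, -0.0, -3.08]
contact_force: [-0.5, 0.6, -1.1]
width: 0.102
gripper_force: 30.0
```

drive_tool([
  [0, [0, 0, -0.003], 0],
  [0, [0, 0, -0.003], 0],
  [0, [0, 0, -0.003], 0],
  [0, [0, 0, 0], 0],
  [0, [0, 0, 0], 0],
])

```text
t: 37.55
tcp_pos: [0.457, 0.0404, 0.1032]
tcp_rot: [3.141, -0.0, -3.08]
contact_force: [-0.7, 0.8, -0.7]
width: 0.104
gripper_force: 30.0
```

drive_tool([
  [0, [0, 0, -0.003], 0],
  [0, [0, 0, -0.003], 0],
  [0, [0, 0, -0.003], 0],
  [0, [0, 0, 0], 0],
  [0, [0, 0, 0], 0],
])

```text
t: 38.05
tcp_pos: [0.457, 0.0404, 0.0996]
tcp_rot: [3.141, -0.0, -3.08]
contact_force: [-0.2, 0.3, -1.0]
width: 0.105
gripper_force: 30.0
```

drive_tool([
  [0, [0, 0, -0.006], 0],
  [0, [0, 0, -0.006], 0],
  [0, [0, 0, -0.006], 0],
  [0, [0, 0, -0.006], 0],
  [0, [0, 0, 0], 0],
])

```text
t: 38.55
tcp_pos: [0.4567, 0.0404, 0.0896]
tcp_rot: [3.141, -0.001, -3.08]
contact_force: [-0.3, -0.9, -0.8]
width: 0.104
gripper_force: 30.0
```

drive_tool([
  [0, [0, 0, -0.004], 0],
  [0, [0, 0, -0.004], 0],
  [0, [0, 0, -0.003], 0],
  [0, [0, 0, 0], 0],
  [0, [0, 0, 0], 0],
])

```text
t: 39.05
tcp_pos: [0.4571, 0.0404, 0.0856]
tcp_rot: [3.142, 0.0, -3.08]
contact_force: [0.3, 1.1, -0.5]
width: 0.101
gripper_force: 30.0
```

drive_tool([
  [0, [0, 0, -0.002], 0],
  [0, [0, 0, -0.002], 0],
  [0, [0, 0, 0], 0],
  [0, [0, 0, 0], 0],
])

```text
t: 39.45
tcp_pos: [0.4572, 0.0404, 0.0852]
tcp_rot: [-3.142, 0.001, -3.08]
contact_force: [-2.3, 0.8, 9.8]
width: 0.104
gripper_force: 30.0
```

drive_tool([
  [0, [0, 0, 0], -0.04],
  [0, [0, 0, 0], -0.04],
  [0, [0, 0, 0], -0.04],
  [0, [0, 0, 0], -0.04],
  [0, [0, 0, 0], -0.04],
])

```text
t: 39.95
tcp_pos: [0.4576, 0.0404, 0.0853]
tcp_rot: [3.141, 0.002, 2.886]
contact_force: [-1.7, -0.5, 8.7]
width: 0.104
gripper_force: 30.0
```

drive_tool([
  [0, [0, 0, 0], -0.04],
  [0, [0, 0, 0], -0.04],
  [0, [0, 0, 0], -0.04],
  [0, [0, 0, 0], -0.04],
  [0, [0, 0, 0], -0.04],
])

```text
t: 40.45
tcp_pos: [0.4575, 0.0401, 0.0853]
tcp_rot: [3.141, 0.002, 2.573]
contact_force: [-1.4, -0.8, 8.1]
width: 0.104
gripper_force: 30.0
```

drive_tool([
  [0, [0, 0, 0], -0.04],
  [0, [0, 0, 0], -0.04],
  [0, [0, 0, 0], -0.04],
  [0, [0, 0, 0], -0.04],
  [0, [0, 0, 0], -0.04],
])

```text
t: 40.95
tcp_pos: [0.4573, 0.0398, 0.0853]
tcp_rot: [-3.142, 0.002, 2.259]
contact_force: [-3.1, -1.3, 9.3]
width: 0.104
gripper_force: 30.0
```

```bash
python3 - <<'E'
from h import *
s=manip.sense();print({k:np.round(s[k],3).tolist() for k in('tcp_pos','tcp_rot','contact_force','wrist_torque','joint_pos','width')})
E
```

```text
{'tcp_pos': [0.457, 0.04, 0.085], 'tcp_rot': [-3.142, 0.002, 2.259], 'contact_force': [-3.065, -1.251, 9.335], 'wrist_torque': [-0.351, 0.352, 0.06], 'joint_pos': [-0.064, 0.209, 1.929, -0.002, 1.002, -0.751], 'width': 0.104}
```

drive_tool([
  [0, [0, 0, 0], -0.04],
  [0, [0, 0, 0], -0.04],
  [0, [0, 0, 0], -0.04],
  [0, [0, 0, 0], -0.04],
  [0, [0, 0, 0], -0.04],
])

```text
t: 41.45
tcp_pos: [0.457, 0.0396, 0.0853]
tcp_rot: [-3.141, 0.002, 1.945]
contact_force: [-3.1, -2.3, 10.0]
width: 0.104
gripper_force: 30.0
```

```bash
cat > s.py <<'E'
from h import *
s=manip.sense();print({k:np.round(s[k],3).tolist() for k in('tcp_pos','tcp_rot','contact_force','wrist_torque')})
E
python3 s.py
```

```text
{'tcp_pos': [0.457, 0.04, 0.085], 'tcp_rot': [-3.141, 0.002, 1.945], 'contact_force': [-3.057, -2.28, 10.035], 'wrist_torque': [-0.554, 0.446, 0.088]}
```

drive_tool([
  [0, [0, 0, 0], -0.03],
  [0, [0, 0, 0], -0.03],
  [0, [0, 0, 0], 0],
])

```text
t: 41.75
tcp_pos: [0.4569, 0.0395, 0.0853]
tcp_rot: [-3.141, 0.002, 1.852]
contact_force: [-2.5, -2.3, 9.5]
width: 0.106
gripper_force: 30.0
```

```bash
python3 s.py
```

```text
{'tcp_pos': [0.457, 0.04, 0.085], 'tcp_rot': [-3.141, 0.002, 1.852], 'contact_force': [-2.545, -2.346, 9.465], 'wrist_torque': [-0.532, 0.502, 0.041]}
```

drive_tool([
  [0, [0, 0, 0], -0.02],
  [0, [0, 0, 0], -0.02],
  [0, [0, 0, 0], 0],
])

```text
t: 42.05
tcp_pos: [0.4568, 0.0395, 0.0852]
tcp_rot: [-3.141, 0.002, 1.79]
contact_force: [-3.4, -1.9, 9.6]
width: 0.103
gripper_force: 30.0
```

```bash
python3 s.py
```

```text
{'tcp_pos': [0.457, 0.04, 0.085], 'tcp_rot': [-3.141, 0.002, 1.79], 'contact_force': [-3.382, -1.908, 9.59], 'wrist_torque': [-0.594, 0.545, 0.054]}
```

drive_tool([
  [0, [0, 0, 0], -0.02],
  [0, [0, 0, 0], -0.02],
  [0, [0, 0, 0], 0],
])

```text
t: 42.35
tcp_pos: [0.4568, 0.0396, 0.0853]
tcp_rot: [-3.141, 0.002, 1.728]
contact_force: [-3.2, -1.2, 9.9]
width: 0.108
gripper_force: 30.2
```

```bash
python3 s.py
```

```text
{'tcp_pos': [0.457, 0.04, 0.085], 'tcp_rot': [-3.141, 0.002, 1.728], 'contact_force': [-3.183, -1.233, 9.923], 'wrist_torque': [-0.404, 0.546, 0.413]}
```

drive_tool([
  [0, [0, 0, 0], -0.015],
  [0, [0, 0, 0], 0],
  [0, [0, 0, 0], 0],
])

```text
t: 42.65
tcp_pos: [0.4568, 0.0396, 0.0853]
tcp_rot: [-3.141, 0.002, 1.705]
contact_force: [-2.8, -1.6, 9.2]
width: 0.107
gripper_force: 30.6
```

```bash
python3 s.py
```

```text
{'tcp_pos': [0.457, 0.04, 0.085], 'tcp_rot': [-3.141, 0.002, 1.705], 'contact_force': [-2.813, -1.627, 9.171], 'wrist_torque': [-0.411, 0.531, 0.571]}
```

drive_tool([
  [0, [0, 0, 0], 0.04],
  [0, [0, 0, 0], 0.04],
  [0, [0, 0, 0], 0.04],
  [0, [0, 0, 0], 0.04],
  [0, [0, 0, 0], 0.04],
])

```text
t: 43.15
tcp_pos: [0.4571, 0.0397, 0.0853]
tcp_rot: [-3.142, 0.002, 2.02]
contact_force: [-2.6, -1.7, 8.4]
width: 0.104
gripper_force: 30.0
```

drive_tool([
  [0, [0, 0, 0], 0.04],
  [0, [0, 0, 0], 0.04],
  [0, [0, 0, 0], 0.04],
  [0, [0, 0, 0], 0.04],
  [0, [0, 0, 0], 0.04],
])

```text
t: 43.65
tcp_pos: [0.4577, 0.04, 0.0853]
tcp_rot: [3.141, 0.002, 2.334]
contact_force: [-1.2, -1.4, 8.8]
width: 0.107
gripper_force: 30.0
```

drive_tool([
  [0, [0, 0, 0], 0.04],
  [0, [0, 0, 0], 0.04],
  [0, [0, 0, 0], 0.04],
  [0, [0, 0, 0], 0.04],
  [0, [0, 0, 0], 0.04],
])

```text
t: 44.15
tcp_pos: [0.4576, 0.0401, 0.0853]
tcp_rot: [3.141, 0.002, 2.648]
contact_force: [-2.0, -1.5, 8.8]
width: 0.107
gripper_force: 30.0
```

drive_tool([
  [0, [0, 0, 0], 0.04],
  [0, [0, 0, 0], 0.04],
  [0, [0, 0, 0], 0.04],
  [0, [0, 0, 0], 0.04],
  [0, [0, 0, 0], 0.04],
])

```text
t: 44.65
tcp_pos: [0.4576, 0.0403, 0.0853]
tcp_rot: [3.142, 0.002, 2.962]
contact_force: [-2.5, -0.2, 8.7]
width: 0.102
gripper_force: 30.0
```

drive_tool([
  [0, [0, 0, 0], 0.04],
  [0, [0, 0, 0], 0.04],
  [0, [0, 0, 0], 0.03],
  [0, [0, 0, 0], 0],
])

```text
t: 45.05
tcp_pos: [0.4577, 0.0405, 0.0853]
tcp_rot: [3.141, 0.002, 3.133]
contact_force: [-1.8, 0.0, 7.3]
width: 0.106
gripper_force: 30.0
```

```bash
python3 s.py
```

```text
{'tcp_pos': [0.458, 0.04, 0.085], 'tcp_rot': [3.141, 0.002, 3.133], 'contact_force': [-1.754, 0.043, 7.319], 'wrist_torque': [0.164, 0.173, -0.026]}
```

drive_tool([
  [0, [0, 0, 0], 0.02],
  [0, [0, 0, 0], 0.02],
  [0, [0, 0, 0], 0],
])

```text
t: 45.35
tcp_pos: [0.4577, 0.0406, 0.0853]
tcp_rot: [3.141, 0.002, -3.088]
contact_force: [-1.6, 0.2, 8.5]
width: 0.104
gripper_force: 30.0
```

```bash
python3 s.py
```

```text
{'tcp_pos': [0.458, 0.041, 0.085], 'tcp_rot': [3.141, 0.002, -3.088], 'contact_force': [-1.564, 0.172, 8.536], 'wrist_torque': [0.144, 0.184, 0.015]}
```

drive_tool([
  [0, [0, 0, 0], 0.02],
  [0, [0, 0, 0], 0.02],
  [0, [0, 0, 0], 0],
])

```text
t: 45.65
tcp_pos: [0.4577, 0.0406, 0.0853]
tcp_rot: [3.141, 0.002, -3.025]
contact_force: [-1.5, 1.0, 9.2]
width: 0.104
gripper_force: 30.0
```

```bash
python3 s.py
```

```text
{'tcp_pos': [0.458, 0.041, 0.085], 'tcp_rot': [3.141, 0.002, -3.025], 'contact_force': [-1.476, 0.972, 9.227], 'wrist_torque': [0.174, 0.195, -0.093]}
```

drive_tool([
  [0, [0, 0, 0], 0.02],
  [0, [0, 0, 0], 0.01],
  [0, [0, 0, 0], 0],
])

```text
t: 45.95
tcp_pos: [0.4577, 0.0407, 0.0853]
tcp_rot: [3.141, 0.002, -2.978]
contact_force: [-1.8, 1.2, 8.7]
width: 0.105
gripper_force: 30.0
```

```bash
python3 s.py
```

```text
{'tcp_pos': [0.458, 0.041, 0.085], 'tcp_rot': [3.141, 0.002, -2.978], 'contact_force': [-1.782, 1.159, 8.684], 'wrist_torque': [0.18, 0.192, -0.068]}
```

drive_tool([
  [0, [0, 0, 0], 0.02],
  [0, [0, 0, 0], 0.01],
  [0, [0, 0, 0], 0],
])

```text
t: 46.25
tcp_pos: [0.4577, 0.0407, 0.0853]
tcp_rot: [3.141, 0.002, -2.931]
contact_force: [-1.8, 1.0, 7.9]
width: 0.104
gripper_force: 30.0
```

```bash
python3 s.py
```

```text
{'tcp_pos': [0.458, 0.041, 0.085], 'tcp_rot': [3.141, 0.002, -2.931], 'contact_force': [-1.785, 1.01, 7.939], 'wrist_torque': [0.339, 0.233, 0.001]}
```

drive_tool([
  [0, [0, 0, 0], 0.01],
  [0, [0, 0, 0], 0.01],
  [0, [0, 0, 0], 0],
])

```text
t: 46.55
tcp_pos: [0.4576, 0.0407, 0.0853]
tcp_rot: [3.141, 0.002, -2.901]
contact_force: [-2.6, 0.9, 8.8]
width: 0.106
gripper_force: 30.0
```

```bash
python3 s.py
```

```text
{'tcp_pos': [0.458, 0.041, 0.085], 'tcp_rot': [3.141, 0.002, -2.901], 'contact_force': [-2.564, 0.939, 8.758], 'wrist_torque': [0.223, 0.196, -0.234]}
```

drive_tool([
  [0, [0, 0, 0], 0.01],
  [0, [0, 0, 0], 0.01],
  [0, [0, 0, 0], 0],
])

```text
t: 46.85
tcp_pos: [0.4576, 0.0407, 0.0853]
tcp_rot: [3.141, 0.002, -2.87]
contact_force: [-1.4, 0.9, 8.4]
width: 0.104
gripper_force: 30.1
```

```bash
python3 s.py
```

```text
{'tcp_pos': [0.458, 0.041, 0.085], 'tcp_rot': [3.141, 0.002, -2.87], 'contact_force': [-1.369, 0.855, 8.352], 'wrist_torque': [0.273, 0.208, -0.447]}
```

Both stops are confirmed. I centre the key in its play and withdraw it.

drive_tool([
  [0, [0, 0, 0.002], -0.04],
  [0, [0, 0, 0.002], -0.04],
  [0, [0, 0, 0], -0.04],
  [0, [0, 0, 0], -0.01],
  [0, [0, 0, 0], 0],
])

```text
t: 47.35
tcp_pos: [0.457, 0.0404, 0.0856]
tcp_rot: [3.141, -0.0, -3.072]
contact_force: [0.1, 0.6, -1.0]
width: 0.106
gripper_force: 30.0
```

```bash
python3 s.py
```

```text
{'tcp_pos': [0.457, 0.04, 0.086], 'tcp_rot': [3.141, -0.0, -3.072], 'contact_force': [0.051, 0.575, -1.009], 'wrist_torque': [0.053, -0.124, 0.04]}
```

drive_tool([
  [0, [0, 0, 0.02], 0],
  [0, [0, 0, 0.02], 0],
  [0, [0, 0, 0.03], 0],
  [0, [0, 0, 0.03], 0],
  [0, [0, 0, 0.04], 0],
])

```text
t: 47.85
tcp_pos: [0.4569, 0.0404, 0.1426]
tcp_rot: [3.142, -0.0, -3.072]
contact_force: [0.4, 0.1, -0.7]
width: 0.106
gripper_force: 30.0
```

```bash
python3 s.py
```

```text
{'tcp_pos': [0.457, 0.04, 0.143], 'tcp_rot': [3.142, -0.0, -3.072], 'contact_force': [0.447, 0.07, -0.651], 'wrist_torque': [0.083, -0.135, -0.058]}
```

drive_tool([
  [0, [0.0752, -0.0066, 0], -0.011],
  [0, [0.0752, -0.0066, 0], -0.011],
  [0, [0.0752, -0.0066, 0], -0.011],
  [0, [0.0752, -0.0066, 0], -0.011],
  [0, [0.0752, -0.0066, 0], -0.011],
])

```text
t: 48.35
tcp_pos: [0.6089, 0.0271, 0.1425]
tcp_rot: [3.142, 0.001, 3.124]
contact_force: [0.1, 0.4, -0.3]
width: 0.102
gripper_force: 30.0
```

drive_tool([
  [0, [0, 0, -0.06], 0],
  [0, [0, 0, -0.06], 0],
  [0, [0, 0, 0], 0],
  [0, [0, 0, 0], 0],
  [0, [0, 0, 0], 0],
])

```text
t: 48.85
tcp_pos: [0.6085, 0.0272, 0.0953]
tcp_rot: [-3.142, 0.003, 3.124]
contact_force: [-0.2, 0.8, 0.5]
width: 0.106
gripper_force: 30.0
```

```bash
python3 s.py; python3 - <<'E'
from h import *
p=shot('side');crop(p,'k2.png',*proj(p,[[.607,.027,.06]])[0].astype(int),48,36,8)
E
```

```text
{'tcp_pos': [0.608, 0.027, 0.095], 'tcp_rot': [-3.142, 0.003, 3.124], 'contact_force': [-0.159, 0.831, 0.515], 'wrist_torque': [0.082, -0.129, 0.006]}
```

View pics/k2.png

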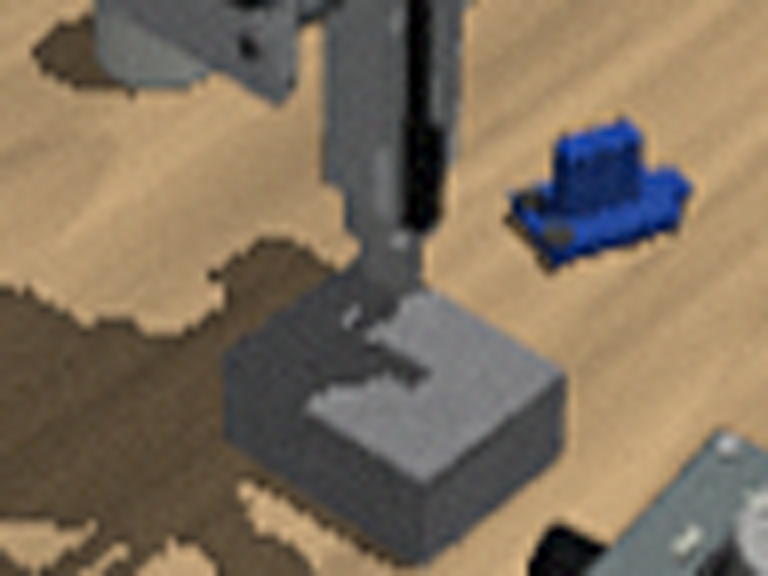

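The key is straight in the grip above the holder, whose slot shows at about (390,360). I lower it.

drive_tool([
  [0, [0, 0, -0.03], 0],
  [0, [0, 0, -0.03], 0],
  [0, [0, 0, -0.004], 0],
  [0, [0, 0, 0], 0],
  [0, [0, 0, 0], 0],
])

```text
t: 49.4
tcp_pos: [0.6075, 0.0272, 0.0679]
tcp_rot: [3.142, -0.0, 3.124]
contact_force: [-0.2, 0.4, -0.5]
width: 0.107
gripper_force: 30.0
```

drive_tool([
  [0, [0, 0, -0.003], 0],
  [0, [0, 0, -0.003], 0],
  [0, [0, 0, -0.003], 0],
  [0, [0, 0, -0.003], 0],
  [0, [0, 0, 0], 0],
])

```text
t: 49.9
tcp_pos: [0.6073, 0.0272, 0.0631]
tcp_rot: [3.141, -0.0, 3.124]
contact_force: [-0.1, -0.2, -0.1]
width: 0.104
gripper_force: 30.0
```

drive_tool([
  [0, [0, 0, -0.003], 0],
  [0, [0, 0, -0.003], 0],
  [0, [0, 0, -0.003], 0],
  [0, [0, 0, 0], 0],
  [0, [0, 0, 0], 0],
])

```text
t: 50.4
tcp_pos: [0.6075, 0.0272, 0.0596]
tcp_rot: [3.141, -0.0, 3.124]
contact_force: [-0.3, -0.3, -0.1]
width: 0.106
gripper_force: 30.0
```

In the slot with no contact; home is at TCP z of about 0.0425.

drive_tool([
  [0, [0, 0, -0.008], 0],
  [0, [0, 0, -0.008], 0],
  [0, [0, 0, -0.008], 0],
  [0, [0, 0, -0.008], 0],
  [0, [0, 0, 0], 0],
])

```text
t: 50.9
tcp_pos: [0.607, 0.0272, 0.0461]
tcp_rot: [3.141, -0.001, 3.124]
contact_force: [-0.2, 0.6, -0.5]
width: 0.106
gripper_force: 30.0
```

drive_tool([
  [0, [0, 0, -0.004], 0],
  [0, [0, 0, -0.004], 0],
  [0, [0, 0, -0.004], 0],
  [0, [0, 0, 0], 0],
  [0, [0, 0, 0], 0],
])

```text
t: 51.4
tcp_pos: [0.6076, 0.0272, 0.0425]
tcp_rot: [3.142, 0.001, 3.124]
contact_force: [-0.8, -0.8, 3.8]
width: 0.103
gripper_force: 30.0
```

drive_tool([
  [0, [0, 0, -0.002], 0],
  [0, [0, 0, 0], 0],
  [0.4, [0, 0, 0.001], 0],
  [0.4, [0, 0, 0], 0],
  [0.4, [0, 0, 0], 0],
])

```text
t: 51.9
tcp_pos: [0.6074, 0.0272, 0.0413]
tcp_rot: [3.141, -0.0, 3.124]
contact_force: [-0.1, 0.3, -0.6]
width: 0.321
gripper_force: 0.0
```

drive_tool([
  [0.4, [0, 0, 0.04], 0],
  [0.4, [0, 0, 0.08], 0],
  [0.4, [0, 0, 0.1], 0],
  [0.4, [-0.06, -0.09, 0.04], 0],
  [0.4, [-0.06, -0.1, 0], 0],
])

```text
t: 52.4
tcp_pos: [0.5616, -0.049, 0.1484]
tcp_rot: [-3.14, 0.007, 3.128]
contact_force: [0.3, -0.7, 0.8]
width: 0.401
gripper_force: 0.0
```

drive_tool([
  [0.4, [-0.06, -0.1, 0], 0],
  [0.4, [-0.06, -0.1, 0], 0],
  [0.4, [-0.06, -0.1, 0], 0],
  [0.4, [-0.06, -0.1, 0], 0],
  [0.4, [0, 0, 0], 0],
])

```text
t: 52.9
tcp_pos: [0.4608, -0.2131, 0.1455]
tcp_rot: [-3.14, -0.001, 3.118]
contact_force: [0.5, 0.4, -0.5]
width: 0.402
gripper_force: 0.0
```

```bash
python3 - <<'E'
from chk import *
W=chk()
fins(W,[(607.3,27)],.050,.090)
for n,w in W.items():
    f=w[seg(None,w,.05,.09,(.607,.027),.025)];print('key top z',n,np.percentile(f[:,2],[50,95]).round(4))
p=shot('side');crop(p,'f1.png',265,240,125,110,3)
q=manip.snapshot('top');d=cv2.resize(q['pixels'][140:275,100:400,::-1],None,fx=2.5,fy=2.5);cv2.imwrite('pics/f2.png',d)
E
```

```text
tcp [ 0.4608 -0.2131  0.1455] yaw 178.67 w 0.402
tcp [ 0.4631 -0.2094  0.1454] yaw 178.84 w 0.4
(577, 269.6) [(44, array([578.2, 267.8]), array([25. , 10.1]), 2.0, np.float64(0.0551)), (97, array([575.5, 268.8]), array([11. , 27.6]), 86.8, np.float64(0.0555))]
(499, 273) [(47, array([501.7, 272.1]), array([10.2, 25. ]), 85.5, np.float64(0.0554)), (105, array([497.5, 273.1]), array([10.5, 26.3]), 84.4, np.float64(0.0555))]
(574, 202) [(39, array([575.3, 200.2]), array([ 9. , 25.6]), 89.0, np.float64(0.0546)), (87, array([571.1, 200.4]), array([11.2, 26.4]), 85.8, np.float64(0.0552))]
(496, 205.4) [(43, array([499.4, 204.5]), array([10. , 24.3]), 89.2, np.float64(0.0551)), (97, array([494.9, 204.7]), array([11.7, 27.6]), 87.0, np.float64(0.0553))]
(577, 269.6) top [('-x', 30.0, 17), ('+x', 29.7, 17), ('-y', 29.4, 22), ('+y', 30.4, 11), ('ton', 30.2, 6), ('plate', 29.8, 22)]
(577, 269.6) side [('-x', 30.8, 39), ('+x', 30.8, 16), ('-y', 31.0, 16), ('+y', 30.4, 65), ('ton', 29.9, 13), ('plate', 30.5, 37)]
(499.1, 273.3) top [('-x', 30.0, 20), ('+x', 29.8, 17), ('-y', 29.6, 30), ('+y', 31.
[... 233 characters left out ...]
), ('-y', 30.2, 27), ('+y', 29.8, 21), ('ton', 29.2, 7), ('plate', 29.0, 20)]
(573.7, 201.7) side [('-x', 31.1, 29), ('+x', 30.9, 18), ('-y', 30.4, 10), ('+y', 29.8, 56), ('ton', 30.0, 8), ('plate', 30.9, 33)]
(495.8, 205.4) top [('-x', 29.9, 22), ('+x', 29.8, 19), ('-y', 30.0, 29), ('+y', 30.0, 14), ('ton', 28.5, 8), ('plate', 29.6, 21)]
(495.8, 205.4) side [('-x', 30.7, 40), ('+x', 30.7, 19), ('-y', 31.0, 13), ('+y', 30.3, 60), ('ton', 30.7, 14), ('plate', 30.9, 35)]
(607.3, 27) [(49, array([608.8,  26.7]), array([ 9.9, 28.3]), 89.2, np.float64(0.0715)), (134, array([605.6,  27.1]), array([12.1, 30.5]), 89.6, np.float64(0.0653))]
key top z top [0.0715 0.0738]
key top z side [0.0653 0.0737]
```

View pics/f1.png

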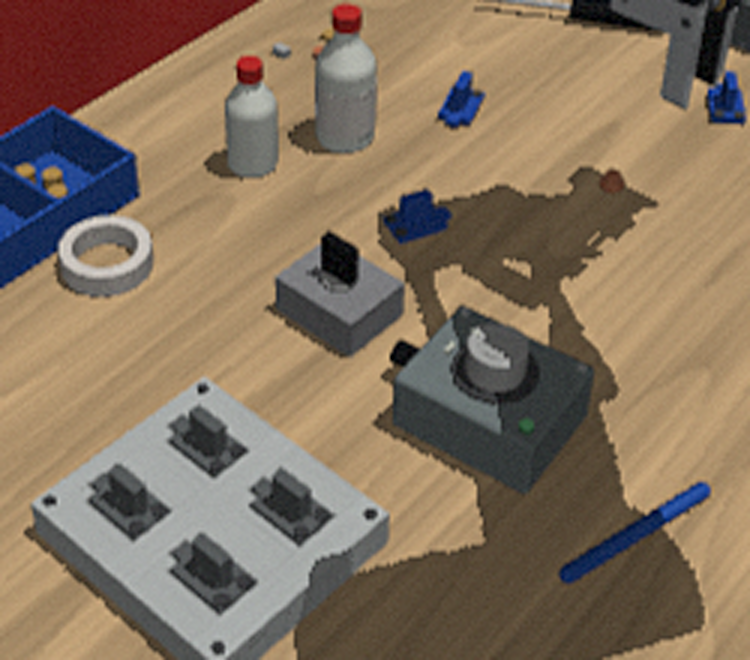

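View pics/f2.png

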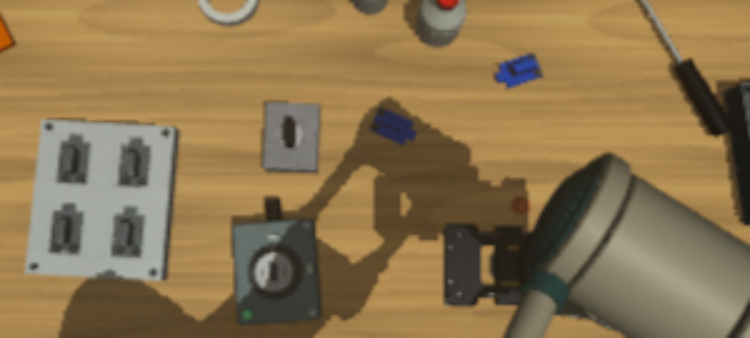

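The views show four carriers flush in the nest, the key home in its holder, the slot back along x and both bottles upright. I hand the job in.

```bash
python3 -c "
from rig import manip
print(manip.sign_off())"
```

```text
the job is handed in; nothing more can be done
None
```

The job is handed in: all four carriers are seated flush in the nest, the key was turned to its on stop and back to the off stop, the key is home in its holder, and both bottles are standing; two of the pictures I viewed were over the 800 x 600 limit.

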